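Load the washed blender parts and set the dryer

ROBOT

A 6-joint arm with a two-finger parallel gripper is mounted at the origin on the work surface. World frame = base frame: x ahead of the robot, y to its left, z up, the work surface at z = 0. Lengths are in m, angles in rad, forces in N, time in s.
With the tool pointing down it reaches from about 0.275 to 0.825 m from the base axis. Payload 5.2 kg.
Tool frame: the origin (TCP) lies between the finger pads; the fingertips stand 17 mm ahead of it and the grasp point (between the pads) lies 2 mm behind it; z points along the fingers, y is the line along which they close (so a half turn about z gives the same grasp; the last joint's range is limited). The gripper opens to 93 mm and grips with 3 to 60 N. Pads are 15 mm wide; open, the fingers measure 128 mm over their backs; the gripper's body (75 mm by 188 mm) begins 65 mm behind the grasp point.
Start: joints at [0.947, 0.259, 1.535, -0, 1.348, -0.203], TCP at [0.225, 0.502, 0.236] pointing down, gripper open.
Joint ranges: [-3.14, 3.14], [-0.91, 2.08], [0.19, 2.58], [-1.22, 4.36], [0.22, 2.71], [-3.12, 3.12]. Speed limits (rad/s): [2.57, 2.57, 3.14, 3.14, 3.14, 3.14].

INTERFACE

Orientations are given as a unit quaternion [w, x, y, z].
In Python, from cell import r gives the robot as it stands.
- The arm moves only by the shell command python3 -m crank 'ROWS'. ROWS is JSON, a list of rows, each an object with "fingers": the opening, from -1 (shut) to 1 (fully open); "translation": the shift along the tool's x, y, z in cm, a list of three; "twist": the turn, a rotation vector about the tool's x, y, z in degrees, a list of three. A call has 1 to 12 rows; each row shifts and turns the commanded pose from where the row before left it, along the tool's axes as they then stand; what a row does not reach is not made up. A row lasts 1/10 s, in which the tool goes at most 50 mm and 8.59 degrees, less where a joint would pass 70% of its speed; a pose out of reach is approached as far as the arm can. A call with a gripper value outside its range is refused whole. The fingers move at their own pace and stop on an object; the grip force is fixed at half the most. Time passes only in rows, so rows that do not move let the fingers close. It gives the time, the measured TCP pose, the force, the opening and the grip force at its end, in the units of the state.
- r.observe(): the state, without advancing time (a new reading comes with each control period).
- r.snapshot(name): name is "side" or "top" or "wrist"; returns the picture (480x640x3 uint8, red, green, blue); there is no depth.
- r.calibration(name): a dict with "K" (3x3 intrinsics, pixels), "extrinsics" (4x4, takes a point from camera to world coordinates); the wrist camera has in their place "mount" (4x4, takes a point from camera to tool coordinates, whose origin is the TCP and whose axes are the flange's). Camera axes: x right, y up, looking along -z (the intrinsics and any distortion apply to the point x, -y, -z); pixel columns grow to the right and rows downward; lengths in m; the calibration is good to about 2 mm. A picture is of the moment at which its call begins: read the wrist's pose just before it. calibration takes no time and is no camera call.
- r.sign_off(): hands the job in; it is judged then, once.
The state is a dict: "clock": time; "q": joint angles; "joint_vel": joint speeds; "joint_torque": joint torques, N m; "position": TCP position; "tool_rot": TCP orientation; "wrist_force": force on the tool from outside, world axes, zero at the start; "ft_torque": the same for the moment, N m; "opening": finger opening in m; "grip_force": force on a finger pad.
Only numpy, scipy, OpenCV 4.12 (cv2) and the standard library are available. Lean on these libraries where they do the work, as an engineer would, in place of code of your own. Each camera call takes 0.05 s, during which the arm holds its last target. There are 200 camera calls.

TASK

Dry the washed blender parts: put every part lying loose on the pine board (whichever of the drive coupling, fan impeller, brass bush, red cap, yellow spatula and wrench are there) into the blue tray with the handle, lying inside its walls. Then slide the loaded tray straight and fully home into the dryer, and only after that turn the dryer's selector to the green mark and let go. Leave the upturned motor base, the little screw tray and the jar lid where they are.

Things in the scene. Friction and masses are not known exactly. Their poses are not given: they have to be found in the camera images.
- dryer: White parts dryer fixed to the counter, 260 (local x) x 250 (y), 112 to 130 high. Origin: centre of its underside. Mouth on its -x face (x = -130); slot along x, 210 wide between the side walls, 100 high, without a floor (the tray slides on the counter), ending at a stop face at x = +100. Two guide vanes 30 high flare out at the mouth to x = -157. Roof clear in front, white panel at the rear.
- tray: Open blue tray, 230 long (local x) x 200 wide (local y) x 24 high, walls and floor 4 thick, origin: centre of its underside, z up. Its local +x end goes into the dryer first. A handle stands out from its local -x end. Fully home in the dryer its +x end touches the stop face (origin at local x = -15 of the dryer, front wall level with the dryer's mouth, handle still outside).
- tray_handle (a point): Grip point of the tray handle: an upright blue bar 14 thick (tray x) x 80 long (tray y), from 6 to 42 above the counter, its centre plane 60 in front of the tray's front wall (tray x = -175), joined to the tray by two low struts at tray y = +-32 (10 wide, top 18 above the counter). The point lies 32 above the counter.
- tray_floor (a point): Centre of the tray's inner floor, 4 above the tray's underside; inner floor 222 x 192.
- selector (a joint): Selector on the dryer's rear roof panel, rad: grows as it is turned clockwise seen from above, range 0 to 2.8, held by friction where it is left. Marks: 0 white dot (off, pointer to the mouth), 0.7 blue dot, 1.4 green dot (dry), 2.1 red dot. Starts between 0 and 0.5.
- selector_grip (a point): Grip point of the selector, on its vertical axis, 158 above the counter (28 above the panel): an upright black bar 56 long, 14 wide, 30 high (9 to 39 above the panel), with a white pointer line at one end. The point turns with it: at any joint value the bar lies along the point's local x and its pointer to local -x.
- board: Pine cutting board fixed on the counter, 440 (x) x 310 (y) x 18 thick, origin: centre of its underside. The parts start on its top, 18 above the counter.
- coupling: Steel drive coupling, may be absent: flange 50 diameter x 14 high, above it a 30 diameter neck up to 62. Stands upright on its flange; origin at the centre of its underside, z up.
- impeller: White plastic fan impeller, may be absent: disc 50 diameter x 12 high with small blades up to 19, above it a 28 diameter hub up to 60. Stands upright on its flange; origin at the centre of its underside, z up.
- bush: Brass bearing bush, may be absent: flange 48 diameter x 16 high, above it a 26 diameter neck up to 60. Stands upright on its flange; origin at the centre of its underside, z up.
- cap: Red plastic filler cap, may be absent: flange 50 diameter x 14 high, above it a 32 diameter grip up to 60. Stands upright on its flange; origin at the centre of its underside, z up.
- spatula: Yellow hard silicone spatula lying flat, may be absent: 170 long along local x; handle from x = -85 to +30, 20 wide x 14 thick, blade from x = +27 to +85, 44 wide x 8 thick. Origin on its underside, mid length, on the handle.
- wrench: Steel coupling wrench lying flat, may be absent: 164 long along local x, 12 thick; shank 18 wide, round heads 32 diameter centred at x = +-66. Origin: centre of its underside.
- motor_base: Black blender motor base standing upturned on the board, 156 diameter x 103 high; bystander. Origin: centre of its underside.
- screw_tray: Small blue tray with its lid standing open and two steel screws in it, 70 x 110, lid top about 90 high; bystander. Origin: centre of its underside.
- jar_lid: Black jar lid lying on the counter, 110 diameter x 40 high; bystander. Origin: centre of its underside.
There are look-alikes about, which are no part of the job. Leave any purple look-alike of the impeller alone. There is more than one size of the wrench; the one meant has the size given above.

How it is judged:
On the way, in this order (a step that is already met when the one before it is completed fails the run):
1. all the parts that are present lie released in the tray, outside the dryer (x of coupling in the frame of tray between -0.112 and 0.112 m and y of coupling in the frame of tray between -0.097 and 0.097 m and z of coupling in the frame of tray between -0.005 and 0.03 m and x of impeller in the frame of tray between -0.112 and 0.112 m and y of impeller in the frame of tray between -0.097 and 0.097 m and z of impeller in the frame of tray between -0.005 and 0.03 m and x of bush in the frame of tray between -0.112 and 0.112 m and y of bush in the frame of tray between -0.097 and 0.097 m and z of bush in the frame of tray between -0.005 and 0.03 m and x of cap in the frame of tray between -0.112 and 0.112 m and y of cap in the frame of tray between -0.097 and 0.097 m and z of cap in the frame of tray between -0.005 and 0.03 m and x of spatula in the frame of tray between -0.112 and 0.112 m and y of spatula in the frame of tray between -0.097 and 0.097 m and z of spatula in the frame of tray between -0.005 and 0.03 m and x of wrench in the frame of tray between -0.112 and 0.112 m and y of wrench in the frame of tray between -0.097 and 0.097 m and z of wrench in the frame of tray between -0.005 and 0.03 m and contact force between the fingers and coupling below 0.1 N and contact force between the fingers and impeller below 0.1 N and contact force between the fingers and bush below 0.1 N and contact force between the fingers and cap below 0.1 N and contact force between the fingers and spatula below 0.1 N and contact force between the fingers and wrench below 0.1 N and x of tray in the frame of dryer below -0.1 m), for 0.2 s.
2. the loaded tray is fully home in the dryer, the selector not yet on the green mark (x of coupling in the frame of tray between -0.112 and 0.112 m and y of coupling in the frame of tray between -0.097 and 0.097 m and z of coupling in the frame of tray between -0.005 and 0.03 m and x of impeller in the frame of tray between -0.112 and 0.112 m and y of impeller in the frame of tray between -0.097 and 0.097 m and z of impeller in the frame of tray between -0.005 and 0.03 m and x of bush in the frame of tray between -0.112 and 0.112 m and y of bush in the frame of tray between -0.097 and 0.097 m and z of bush in the frame of tray between -0.005 and 0.03 m and x of cap in the frame of tray between -0.112 and 0.112 m and y of cap in the frame of tray between -0.097 and 0.097 m and z of cap in the frame of tray between -0.005 and 0.03 m and x of spatula in the frame of tray between -0.112 and 0.112 m and y of spatula in the frame of tray between -0.097 and 0.097 m and z of spatula in the frame of tray between -0.005 and 0.03 m and x of wrench in the frame of tray between -0.112 and 0.112 m and y of wrench in the frame of tray between -0.097 and 0.097 m and z of wrench in the frame of tray between -0.005 and 0.03 m and x of tray in the frame of dryer between -0.023 and 0 m and y of tray in the frame of dryer between -0.012 and 0.012 m and angle between the x axis of tray and the x axis of dryer, either way round below 0.08 rad and value of joint selector below 1 rad), for 0.2 s.
3. the selector is on the green mark (value of joint selector between 1.22 and 1.58 rad and x of tray in the frame of dryer between -0.023 and 0 m and y of tray in the frame of dryer between -0.012 and 0.012 m and angle between the x axis of tray and the x axis of dryer, either way round below 0.08 rad), for 0.2 s.
At the end, for the whole second after the job is handed in: Every part that is present lies at rest in the tray, its origin inside the tray's walls and at most 30 mm above the tray's underside; the tray is within 8 mm of fully home, straight within 0.08 rad and 12 mm sideways; the selector reads 1.22 to 1.58 (green mark 1.4) (all of step 3 and x of coupling in the frame of tray between -0.112 and 0.112 m and y of coupling in the frame of tray between -0.097 and 0.097 m and z of coupling in the frame of tray between -0.005 and 0.03 m and x of impeller in the frame of tray between -0.112 and 0.112 m and y of impeller in the frame of tray between -0.097 and 0.097 m and z of impeller in the frame of tray between -0.005 and 0.03 m and x of bush in the frame of tray between -0.112 and 0.112 m and y of bush in the frame of tray between -0.097 and 0.097 m and z of bush in the frame of tray between -0.005 and 0.03 m and x of cap in the frame of tray between -0.112 and 0.112 m and y of cap in the frame of tray between -0.097 and 0.097 m and z of cap in the frame of tray between -0.005 and 0.03 m and x of spatula in the frame of tray between -0.112 and 0.112 m and y of spatula in the frame of tray between -0.097 and 0.097 m and z of spatula in the frame of tray between -0.005 and 0.03 m and x of wrench in the frame of tray between -0.112 and 0.112 m and y of wrench in the frame of tray between -0.097 and 0.097 m and z of wrench in the frame of tray between -0.005 and 0.03 m and linear speed of tray below 0.01 m/s and linear speed of each of coupling, impeller, bush, cap, spatula, wrench below 0.02 m/s and velocity of joint selector between -0.05 and 0.05 rad/s); the robot touches nothing.
It fails at once if a bystander is moved by more than 25 mm: motor_base (distance of motor_base from where it was at the start of the episode above 0.025 m).
It fails at once if a bystander is moved by more than 25 mm: screw_tray (distance of screw_tray from where it was at the start of the episode above 0.025 m).
It fails at once if a bystander is moved by more than 25 mm: jar_lid (distance of jar_lid from where it was at the start of the episode above 0.025 m).
Of coupling, impeller, bush, cap, spatula, wrench only 4 to 6 are there at a start; the rules pass over those that are not, and their reading is None.
At some moment in a run one of coupling, impeller, bush, cap may be knocked a few centimetres aside while the robot is not near it.
Once in a run the grip may slacken for a moment while it holds something.
It also fails if it takes over 210 s, if anything falls off the work surface, if the arm or the gripper's body presses on something with over 40 N, if the wrist force passes 120 N, or if a joint passes its speed limit or range.

## Working session

There is one attempt and no reset: what is moved stays moved. The work goes in short steps, Python scripts to look and compute and a shell command to move; the robot and the scene stay as the last step left them, time stands still between calls to the robot, and variables do not carry over. Pictures are saved under pics/ and viewed, at most 14 in all, crops included, and the job is handed in when it is done.

```bash
mkdir -p pics; ls; python3 - <<'E'
from cell import r
import cv2,numpy as np
print(r.observe())
for n in("side","top","wrist"):
    im=r.snapshot(n); cv2.imwrite(f"pics/{n}0.png",im[:,:,::-1]); c=r.calibration(n); print(n,{k:np.round(v,4).tolist() if not isinstance(v,str) else v for k,v in c.items()})
E
```

```text
pics
{'clock': 0.0, 'q': array([ 9.47204054e-01,  2.59343412e-01,  1.53606720e+00, -2.04255639e-05,
        1.34801159e+00, -2.02762431e-01]), 'joint_vel': array([-0.00225308,  0.00029277, -0.00040662,  0.00254863, -0.00054423,
        0.00072074]), 'joint_torque': array([-2.35767482e-03, -4.37313151e+01, -2.83998513e+01,  7.18660117e-02,
        4.14997106e-02, -1.69854725e-04]), 'position': array([0.22434306, 0.50159951, 0.23482384]), 'tool_rot': array([-3.58180919e-04,  2.08863384e-01,  9.77944400e-01, -8.41793873e-04]), 'wrist_force': array([ 0.94184696, -0.76217457,  0.66636803]), 'ft_torque': array([-0.00748896, -0.00955451,  0.03017589]), 'grip_force': 0.0, 'opening': 0.09284812685580421}
side {'K': [[547.4959, 0.0, 305.1992], [0.0, 547.4959, 232.9553], [0.0, 0.0, 1.0]], 'extrinsics': [[0.698, 0.4316, -0.5714, -0.3411], [-0.7161, 0.4262, -0.5528, -0.9229], [0.005, 0.795, 0.6066, 1.0819], [0.0, 0.0, 0.0, 1.0]]}
top {'K': [[526.2068, 0.0, 318.6572], [0.0, 526.2068, 233.946], [0.0, 0.0, 1.0]], 'extrinsics': [[-0.0055, 0.9885, -0.1512, 0.3365], [-1.0, -0.0049, 0.004, -0.0641], [0.0032, 0.1513, 0.9885, 1.5215], [0.0, 0.0, 0.0, 1.0]]}
wrist {'K': [[419.9545, 0.0, 319.7829], [0.0, 419.9545, 236.9437], [0.0, 0.0, 1.0]], 'mount': [[-0.0001, 0.96, 0.2801, 0.0772], [1.0, -0.0, 0.0003, 0.0009], [0.0003, 0.2801, -0.96, -0.1487], [0.0, 0.0, 0.0, 1.0]]}
```

View pics/top0.png

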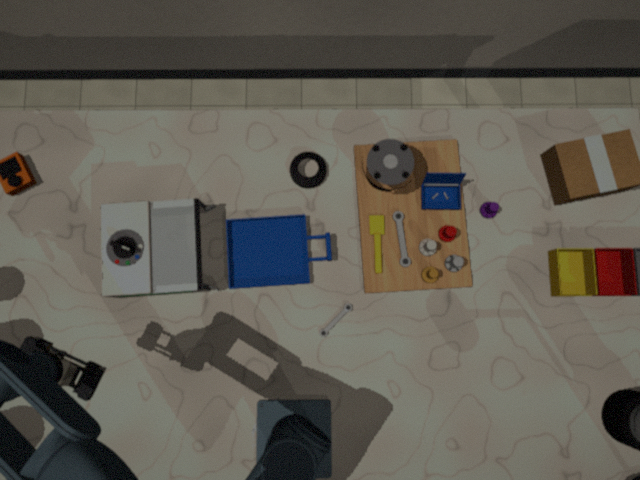

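View pics/side0.png

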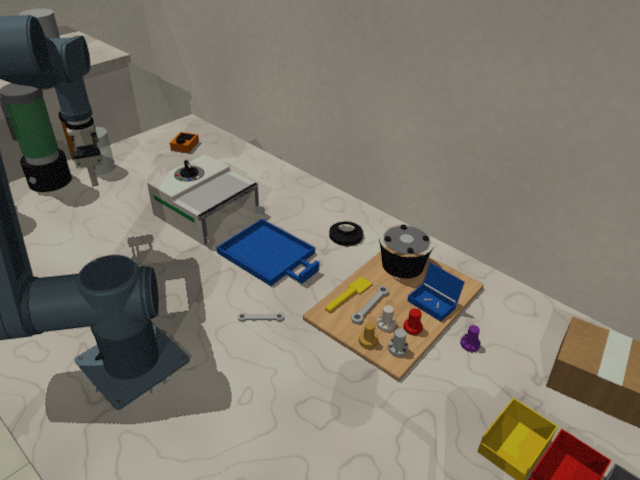

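Top view: all six parts are on the board (spatula 377,243; wrench 402,238; impeller 430,246; cap 449,233; bush 431,274; coupling 455,264). The tray is at (268,250) with its handle to the right, in front of the dryer mouth at about x=205. The loose small wrench at (337,319) and the purple look-alike at (490,210) stay. The side view confirms this.

```bash
cat > h.py <<'E'
from cell import r
import cv2,numpy as np
from scipy.spatial.transform import Rotation as R
def pose():
    s=r.observe(); q=s["tool_rot"]; T=np.eye(4); T[:3,:3]=R.from_quat([q[1],q[2],q[3],q[0]]).as_matrix(); T[:3,3]=s["position"]; return T
def cam(n):
    c=r.calibration(n); return np.array(c["K"]), (np.array(c["extrinsics"]) if n!="wrist" else pose()@np.array(c["mount"]))
def ray(C,uv):
    K,E=C; d=np.linalg.solve(K,[uv[0],uv[1],1.]); return E[:3,3],E[:3,:3]@(d*[1,-1,-1])
def plane(C,uv,z):
    o,d=ray(C,uv); return o+d*(z-o[2])/d[2]
def proj(C,p):
    K,E=C; c=E[:3,:3].T@(np.asarray(p)-E[:3,3]); u=K@(c*[1,-1,-1]); return u[:2]/u[2]
def tri(obs):
    A=np.zeros((3,3));b=np.zeros(3)
    for C,uv in obs:
        o,d=ray(C,uv); d=d/np.linalg.norm(d); P=np.eye(3)-np.outer(d,d); A+=P;b+=P@o
    p=np.linalg.solve(A,b); return p,[np.linalg.norm(proj(C,p)-uv) for C,uv in obs]
def snap(n,f=None):
    C=cam(n); im=r.snapshot(n)[:,:,::-1].copy()
    if f: cv2.imwrite("pics/"+f,im)
    return C,im
RNG={"blue":((100,150,40),(125,255,255)),"yellow":((22,150,90),(35,255,255)),"brass":((14,120,60),(24,255,255)),"red":((172,150,60),(180,255,255)),"pine":((5,60,90),(18,190,255))}
def blobs(im,col,mn=30):
    h=cv2.cvtColor(im,cv2.COLOR_BGR2HSV); m=cv2.inRange(h,*RNG[col])
    if col=="red": m|=cv2.inRange(h,(0,190,60),(6,255,255))
    cs,_=cv2.findContours(m,cv2.RETR_EXTERNAL,cv2.CHAIN_APPROX_NONE)
    return sorted([c for c in cs if cv2.contourArea(c)>mn],key=cv2.contourArea,reverse=True)
def go(p,yaw=None):
    "delta in tool axes (cm) to p; yaw = angle of tool y axis in world, deg"
    T=pose(); print("pos",T[:3,3].round(4),"tooly yaw",np.degrees(np.arctan2(T[1,1],T[0,1])).round(2),"tilt",np.degrees(np.arccos(-T[2,2])).round(2))
    if p is not None: print("delta tool cm",((T[:3,:3].T@(np.asarray(p)-T[:3,3]))*100).round(2))
E
python3 - <<'E'
from h import *
T=cv2.imread("pics/top0.png");S=cv2.imread("pics/side0.png");CT=cam("top");CS=cam("side")
for col in RNG:
    for n,im,C in(("top",T,CT),("side",S,CS)):
        for c in blobs(im,col)[:4]:
            (cx,cy),sz,a=cv2.minAreaRect(c); z=0.02
            bp=[plane(C,q,z)[:2].round(3).tolist() for q in cv2.boxPoints(((cx,cy),sz,a))]
            print(col,n,cv2.contourArea(c),round(cx),round(cy),plane(C,(cx,cy),z)[:2].round(3),bp)
p=lambda u,v,z:plane(CT,(u,v),z).round(3)
print("imp,cap,bush,coup",p(430,246,.06),p(449,233,.06),p(431,274,.06),p(455,264,.06))
print("wrench",p(398,216,.03),p(406,262,.03),"sel",p(124,245,.16))
go(None)
E
```

```text
blue top 5740.0 278 250 [0.519 0.046] [[0.608, 0.202], [0.627, -0.097], [0.431, -0.108], [0.414, 0.185]]
blue top 775.0 440 196 [ 0.675 -0.427] [[0.71, -0.374], [0.709, -0.482], [0.641, -0.479], [0.641, -0.371]]
blue top 287.5 443 178 [ 0.731 -0.436] [[0.716, -0.377], [0.746, -0.378], [0.745, -0.496], [0.715, -0.494]]
blue side 3789.5 270 253 [0.511 0.05 ] [[0.396, 0.177], [0.623, 0.309], [0.625, -0.077], [0.422, -0.159]]
blue side 1713.0 437 292 [ 0.723 -0.41 ] [[0.638, -0.365], [0.823, -0.319], [0.811, -0.457], [0.636, -0.49]]
yellow top 1086.0 571 272 [ 0.452 -0.791] [[0.519, -0.753], [0.525, -0.828], [0.387, -0.829], [0.381, -0.754]]
yellow top 497.5 376 244 [ 0.536 -0.237] [[0.621, -0.217], [0.621, -0.26], [0.453, -0.256], [0.453, -0.213]]
yellow side 3308.0 516 439 [ 0.455 -0.785] [[0.366, -0.734], [0.55, -0.721], [0.548, -0.839], [0.373, -0.841]]
yellow side 424.5 348 295 [ 0.54  -0.237] [[0.46, -0.217], [0.642, -0.211], [0.623, -0.258], [0.447, -0.261]]
brass top 6871.5 408 216 [ 0.618 -0.329] [[0.829, -0.175], [0.851, -0.463], [0.415, -0.476], [0.396, -0.201]]
brass top 1565
[... 1696 characters left out ...]
, -0.488], [0.741, -0.324]]
pine side 9713.5 393 301 [ 0.607 -0.342] [[0.387, -0.203], [0.983, -0.082], [0.842, -0.491], [0.352, -0.518]]
pine side 1861.5 584 345 [ 0.819 -0.783] [[0.724, -0.75], [0.9, -0.717], [0.92, -0.819], [0.747, -0.843]]
pine side 581.0 630 366 [ 0.833 -0.891] [[0.737, -0.905], [0.909, -0.845], [0.939, -0.876], [0.765, -0.934]]
pine side 30.5 411 255 [ 0.808 -0.262] [[0.787, -0.237], [0.839, -0.278], [0.828, -0.287], [0.777, -0.246]]
imp,cap,bush,coup [ 0.524 -0.382  0.06 ] [ 0.561 -0.437  0.06 ] [ 0.446 -0.382  0.06 ] [ 0.473 -0.45   0.06 ]
wrench [ 0.616 -0.299  0.03 ] [ 0.483 -0.318  0.03 ] sel [0.518 0.438 0.16 ]
pos [0.2244 0.5017 0.235 ] tooly yaw 65.89 tilt 0.08
```

```bash
python3 -m crank '[{"fingers":1,"translation":[0,0,-2],"twist":[0,0,-8]},{"fingers":1,"translation":[0,0,-2],"twist":[0,0,-8]},{"fingers":1,"translation":[0,0,-2],"twist":[0,0,-8]},{"fingers":1,"translation":[-2,-4,0],"twist":[0,0,0]},{"fingers":1,"translation":[-2,-4,0],"twist":[0,0,0]},{"fingers":1,"translation":[-2,-4,0],"twist":[0,0,0]},{"fingers":1,"translation":[-2,-4,0],"twist":[0,0,0]},{"fingers":1,"translation":[-2,-4,0],"twist":[0,0,0]},{"fingers":1,"translation":[-2,-4,0],"twist":[0,0,0]},{"fingers":1,"translation":[-2,-4,0],"twist":[0,0,0]},{"fingers":1,"translation":[-1,-4,0],"twist":[0,0,0]},{"fingers":1,"translation":[0,0,0],"twist":[0,0,0]}]'; python3 - <<'E'
from h import *
snap("wrist","w1.png"); go((.53,-.36,.30))
E
```

```text
clock: 1.35
position: [0.3752, 0.1777, 0.2954]
tool_rot: [-0.0, 0.004, 1.0, -0.001]
wrist_force: [0.6, 0.5, 0.1]
opening: 0.0925
grip_force: 0.0
pos [0.3746 0.1798 0.2955] tooly yaw 89.58 tilt 0.02
delta tool cm [-15.93 -53.86  -0.45]
```

View pics/w1.png

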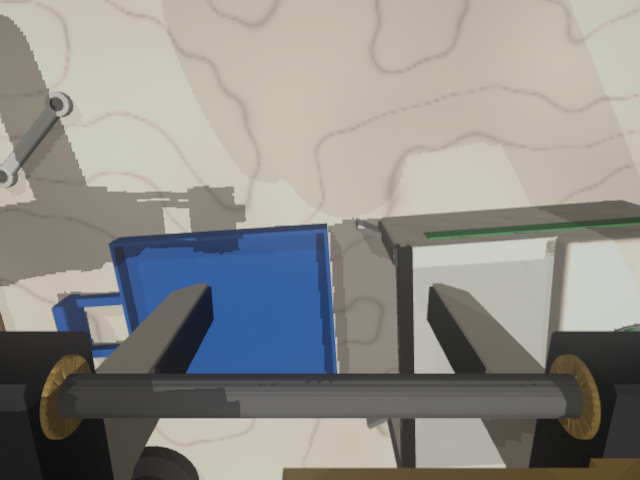

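The wrist image's upper half sees the area nearer the base. The tray's leading edge is at column 330 and the dryer mouth at about 405. Next I go beyond the board.

```bash
python3 -m crank '[{"fingers":1,"translation":[-2,-4.5,0],"twist":[0,0,0]},{"fingers":1,"translation":[-2,-4.5,0],"twist":[0,0,0]},{"fingers":1,"translation":[-2,-4.5,0],"twist":[0,0,0]},{"fingers":1,"translation":[-2,-4.5,0],"twist":[0,0,0]},{"fingers":1,"translation":[-2,-4.5,0],"twist":[0,0,0]},{"fingers":1,"translation":[-2,-4.5,0],"twist":[0,0,0]},{"fingers":1,"translation":[-2,-4.5,0],"twist":[0,0,0]},{"fingers":1,"translation":[-2,-4.5,0],"twist":[0,0,0]},{"fingers":1,"translation":[-2,-4.5,0],"twist":[0,0,0]},{"fingers":1,"translation":[-2,-4.5,0],"twist":[0,0,0]},{"fingers":1,"translation":[-2,-4.5,0],"twist":[0,0,0]},{"fingers":1,"translation":[-2,-4.5,0],"twist":[0,0,0]}]';python3 -m crank '[{"fingers":1,"translation":[-2,0,0],"twist":[0,0,0]},{"fingers":1,"translation":[-2,0,0],"twist":[0,0,0]},{"fingers":1,"translation":[0,0,0],"twist":[0,0,0]}]'; python3 - <<'E'
from h import *
np.save("pics/w2.npy",pose());snap("wrist","w2.png"); go(None)
E
```

```text
clock: 2.6
position: [0.6149, -0.3583, 0.2951]
tool_rot: [0.0, -0.0, 1.0, 0.0]
wrist_force: [-0.1, 0.5, 1.3]
opening: 0.0929
grip_force: 0.0
clock: 2.9
position: [0.6557, -0.3567, 0.2933]
tool_rot: [-0.0, -0.0, 1.0, 0.001]
wrist_force: [-0.2, -0.5, -0.6]
opening: 0.093
grip_force: 0.0
pos [ 0.6545 -0.3568  0.2939] tooly yaw 90.04 tilt 0.12
```

View pics/w2.png

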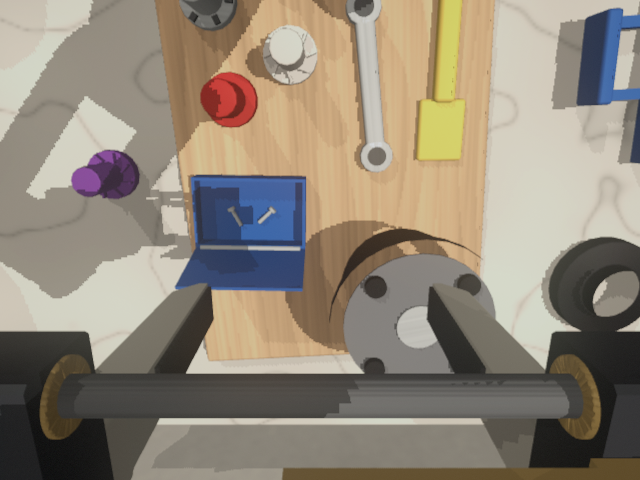

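```bash
python3 -m crank '[{"fingers":1,"translation":[4,1.5,0],"twist":[0,0,0]},{"fingers":1,"translation":[4,1.5,0],"twist":[0,0,0]},{"fingers":1,"translation":[4,2,0],"twist":[0,0,0]},{"fingers":1,"translation":[0,0,0],"twist":[0,0,0]},{"fingers":1,"translation":[0,0,0],"twist":[0,0,0]}]'; python3 - <<'E'
from h import *
np.save("pics/w3.npy",pose());snap("wrist","w3.png"); go(None)
E
python3 -m crank '[{"fingers":1,"translation":[0,-5,0],"twist":[0,0,0]},{"fingers":1,"translation":[0,-5,0],"twist":[0,0,0]},{"fingers":1,"translation":[0,0,0],"twist":[0,0,0]},{"fingers":1,"translation":[0,0,0],"twist":[0,0,0]}]'; python3 - <<'E'
from h import *
np.save("pics/w4.npy",pose());snap("wrist","w4.png"); go(None)
M=np.array(r.calibration("wrist")["mount"]);K=np.array(r.calibration("wrist")["K"])
out=[]
for n in("w3","w4"):
    im=cv2.imread(f"pics/{n}.png"); g=cv2.GaussianBlur(cv2.cvtColor(im,cv2.COLOR_BGR2GRAY),(5,5),1)[:330]
    c=cv2.HoughCircles(g,cv2.HOUGH_GRADIENT,1.2,18,param1=120,param2=18,minRadius=11,maxRadius=24)
    C=(K,np.load(f"pics/{n}.npy")@M)
    for x,y,rad in (c[0] if c is not None else []):
        p=plane(C,(x,y),.078); 
        if .4<p[0]<.65 and -.5<p[1]<-.2: print(n,x,y,round(rad,1),p.round(3)); cv2.circle(im,(int(x),int(y)),int(rad),(0,255,0),1)
    out.append(im[:380])
cv2.imwrite("pics/c34.png",cv2.resize(np.vstack(out),(500,594)))
E
```

```text
clock: 3.45
position: [0.5322, -0.3071, 0.2968]
tool_rot: [0.001, 0.001, 1.0, -0.0]
wrist_force: [0.4, -0.5, 0.1]
opening: 0.0929
grip_force: 0.0
pos [ 0.5333 -0.308   0.2969] tooly yaw 89.93 tilt 0.14
clock: 3.9
position: [0.5335, -0.4101, 0.2946]
tool_rot: [-0.0, 0.002, 1.0, 0.0]
wrist_force: [-0.7, 1.1, 0.0]
opening: 0.0931
grip_force: 0.0
pos [ 0.5336 -0.4088  0.295 ] tooly yaw 89.87 tilt 0.04
w3 238.20001 108.600006 23.2 [ 0.451 -0.375  0.078]
w3 219.00002 105.00001 20.6 [ 0.448 -0.391  0.078]
w3 244.20001 189.0 23.2 [ 0.519 -0.374  0.078]
w3 167.40001 142.20001 23.2 [ 0.478 -0.437  0.078]
w3 309.0 147.0 15.6 [ 0.482 -0.316  0.078]
w3 193.8 225.00002 21.9 [ 0.551 -0.421  0.078]
w3 144.6 145.8 17.6 [ 0.481 -0.457  0.078]
w3 173.40001 238.20001 15.8 [ 0.564 -0.44   0.078]
w3 323.40002 271.80002 17.4 [ 0.597 -0.304  0.078]
w3 183.0 174.6 18.0 [ 0.506 -0.426  0.078]
w3 132.6 301.80002 23.2 [ 0.627 -0.486  0.078]
w4 265.80002 143.40001 16.4 [ 0.48  -0.455  0.078]
w4 347.40002 185.40001 23.2 [ 0.516 -0.385  0.078]
w4 287.40002 235.8 18.8 [ 0.562 -0.439  0.078]
w4 408.6 143.40001 15.9 [ 0.48  -0.334  0.078]
w4 347.40002 102.600006 14.6 [ 0.447 -0.386  0.078]
w4 306.6 77.4 15.0 [ 0.427 -0.42   0.078]
```

View pics/c34.png

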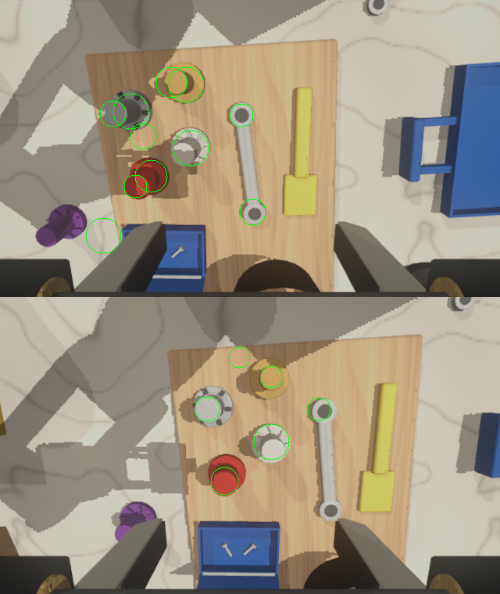

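w3/w4 show the coupling, bush, impeller and cap tops, both wrench heads and the spatula clearly. I triangulate them from the two views.

```bash
cat > m34.py <<'E'
from h import *
M=np.array(r.calibration("wrist")["mount"]);K=np.array(r.calibration("wrist")["K"])
I={n:cv2.imread(f"pics/{n}.png") for n in("w3","w4")}; C={n:(K,np.load(f"pics/{n}.npy")@M) for n in I}
def circ(n,u,v,r0,r1,w=34):
    x0,y0=int(u-w),int(v-w); g=cv2.GaussianBlur(cv2.cvtColor(I[n][y0:y0+2*w,x0:x0+2*w],cv2.COLOR_BGR2GRAY),(3,3),0)
    c=cv2.HoughCircles(g,cv2.HOUGH_GRADIENT,1,3,param1=80,param2=8,minRadius=r0,maxRadius=r1)[0]
    c=min(c,key=lambda q:np.hypot(q[0]-w,q[1]-w)+0*q[2]); return np.array([c[0]+x0,c[1]+y0]),c[2]
G={"coup":((144.6,145.8),(265.8,143.4)),"cap":((173.4,238.2),(287.4,235.8)),"bush":((219,105),(347.4,102.6)),"imp":((238,192),(348,191)),"wA":((309,147),(408.6,143.4)),"wB":((323.4,271.8),(422,272.6))}
for k,(a,b) in G.items():
    (ca,ra),(cb,rb)=circ("w3",*a,13,20),circ("w4",*b,13,20)
    print(k,ca,ra,cb,rb,*[tri([(C["w3"],ca),(C["w4"],cb)])[0].round(4), np.round(tri([(C["w3"],ca),(C["w4"],cb)])[1],1)], "guess",tri([(C["w3"],a),(C["w4"],b)])[0].round(3))
B={}
for n in I:
    c=blobs(I[n],"yellow")[0]; B[n]=c; 
    for z in(.026,.032):
        P=np.array([plane(C[n],q[0],z)[:2] for q in c]); xs=np.sort(P[:,0]); H=P[P[:,0]<xs[0]+.10]; BL=P[P[:,0]>xs[-1]-.045]
        (cx,cy),s,a=cv2.minAreaRect((H*1e4).astype(np.float32)); print(n,z,"len",xs[0],xs[-1],"handle",cx/1e4,cy/1e4,s,a,"blade",BL.mean(0),np.ptp(BL[:,1]))
E
python3 m34.py
```

```text
coup [145.5 145.5] 17.2 [266.5 141.5] 18.2 [ 0.4793 -0.4538  0.0838] [1.5 1.5] guess [ 0.48  -0.454  0.084]
cap [173.5 238.5] 14.9 [287.5 234.5] 19.4 [ 0.5608 -0.4383  0.0835] [1.8 1.8] guess [ 0.561 -0.438  0.083]
bush [220.5 103.5] 19.4 [347.5 102.5] 14.9 [ 0.4472 -0.387   0.0894] [0.3 0.3] guess [ 0.448 -0.387  0.094]
imp [237.5 192.5] 19.4 [350.5 192.5] 18.3 [ 0.524  -0.3817  0.0675] [0.4 0.4] guess [ 0.525 -0.383  0.057]
wA [308.5 146.5] 14.9 [408.5 142.5] 16.0 [ 0.4858 -0.3185  0.0042] [1.4 1.4] guess [ 0.487 -0.318  0.003]
wB [322.5 267.5] 14.5 [422.5 274.5] 14.6 [ 0.6105 -0.3044  0.0403] [3.7 3.7] guess [ 0.615 -0.303  0.033]Traceback (most recent call last):
  File "m34.py", line 14, in <module>
    c=blobs(I[n],"yellow")[0]; B[n]=c;
      ~~~~~~~~~~~~~~~~~~~~^^^
IndexError: list index out of range
```

```bash
sed -i 's/"yellow":((22,150,90)/"yellow":((25,110,90)/' h.py; python3 - <<'E'
from h import *
im=cv2.imread("pics/w3.png"); print(cv2.cvtColor(im,cv2.COLOR_BGR2HSV)[[150,200,250],[388,386,384]])
E
python3 m34.py | tail -4
```

```text
[[ 28 132 205]
 [ 28 134 206]
 [ 28 135 206]]
w3 0.026 len 0.5651679979312915 0.6192874190928525 handle 0.5922333984375 -0.238872265625 (542.858154296875, 403.5013122558594) 0.27465003728866577 blade [ 0.60342317 -0.23888164] 0.040350793569472604
w3 0.032 len 0.5635944295493766 0.6169396890712522 handle 0.590272705078125 -0.239837451171875 (535.0931396484375, 397.7294616699219) 0.27463003993034363 blade [ 0.60080686 -0.23985309] 0.03978831280074213
w4 0.026 len 0.5640522383631318 0.6198688265211661 handle 0.592018505859375 -0.2393622314453125 (555.9314575195312, 399.95782470703125) 0.5471616387367249 blade [ 0.60368856 -0.23945243] 0.0401697270174968
w4 0.032 len 0.5625076851262566 0.6175217259285071 handle 0.59007177734375 -0.241807275390625 (547.9381103515625, 394.2071533203125) 0.5471819639205933 blade [ 0.60108462 -0.24189819] 0.03959215484291004
```

```bash
python3 - <<'E'
from h import *
exec(open("m34.py").read().split("G=")[0])
for n,a,b in(("w3",(389,115),(384,273)),("w4",(498,113),(482,274))):
    print(n,plane(C[n],a,.03),plane(C[n],b,.026))
h=lambda im,lo:cv2.findContours(cv2.morphologyEx(cv2.inRange(cv2.cvtColor(im,cv2.COLOR_BGR2HSV),*lo),cv2.MORPH_OPEN,np.ones((7,7))),cv2.RETR_EXTERNAL,cv2.CHAIN_APPROX_NONE)[0]
hsv=cv2.cvtColor(I["w3"],cv2.COLOR_BGR2HSV); m=cv2.inRange(hsv,(24,100,90),(34,255,255)); ys,xs=np.nonzero(m); P=np.array([plane(C["w3"],q,.03)[:2] for q in zip(xs,ys)]); k=(P[:,0]>.43)&(P[:,0]<.64)&(P[:,1]>-.28)&(P[:,1]<-.2); P=P[k]
for lo in np.arange(.44,.63,.02):
    s=P[(P[:,0]>lo)&(P[:,0]<lo+.02)]
    if len(s): print(round(lo,2),len(s),np.percentile(s[:,1],[3,97]).round(4))
# tray in top
T=cv2.imread("pics/top0.png");CT=cam("top"); c=max(h(T,RNG["blue"]),key=cv2.contourArea)
(cx,cy),s,a=cv2.minAreaRect((np.array([plane(CT,q[0],.024)[:2] for q in c])*1e4).astype(np.float32)); print("tray top",cx/1e4,cy/1e4,s,a)
S=cv2.imread("pics/w1.png")
E
```

```text
w3 [ 0.45616314 -0.24102786  0.03      ] [ 0.61812856 -0.23845462  0.026     ]
w4 [ 0.45582301 -0.24094516  0.03      ] [ 0.6198971  -0.23742505  0.026     ]
0.44 125 [-0.2468 -0.2324]
0.46 355 [-0.2471 -0.2319]
0.48 351 [-0.247  -0.2317]
0.5 322 [-0.2465 -0.2317]
0.52 323 [-0.2467 -0.2316]
0.54 314 [-0.2462 -0.2313]
0.56 621 [-0.2585 -0.2211]
0.58 738 [-0.2587 -0.2207]
0.6 617 [-0.2585 -0.2206]
tray top 0.51752080078125 0.0773894775390625 (1939.80908203125, 2277.83544921875) 3.5892751216888428
```

```bash
python3 -m crank '[{"fingers":0.2,"translation":[-0.5,4.2,3],"twist":[0,0,0]},{"fingers":0.2,"translation":[-0.6,4.2,3],"twist":[0,0,0]},{"fingers":0.2,"translation":[0,4.2,3],"twist":[0,0,0]},{"fingers":0.2,"translation":[0,4.4,3],"twist":[0,0,0]},{"fingers":0.2,"translation":[0,0,4],"twist":[0,0,0]},{"fingers":0.2,"translation":[0,0,2],"twist":[0,0,0]},{"fingers":0.2,"translation":[0,0,0],"twist":[0,0,0]}]'; python3 - <<'E'
from h import *
go((.545,-.239,.036)); snap("wrist","w5.png")
E
```

```text
clock: 4.65
position: [0.5426, -0.2425, 0.1181]
tool_rot: [-0.002, -0.0, 1.0, 0.002]
wrist_force: [-0.0, 0.4, -0.5]
opening: 0.0556
grip_force: 0.0
pos [ 0.5426 -0.2425  0.1181] tooly yaw 90.04 tilt 0.32
delta tool cm [-0.28  0.32  8.21]
```

View pics/w5.png

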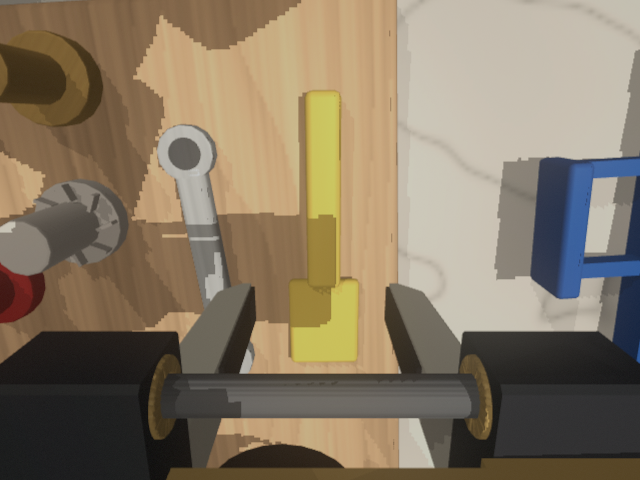

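The spatula is centred between the fingers (column 323). I descend and grip.

```bash
python3 -m crank '[{"fingers":0.2,"translation":[0,0.1,4],"twist":[0,0,0]},{"fingers":0.2,"translation":[0,0,2.5],"twist":[0,0,0]},{"fingers":0.2,"translation":[0,0,1.5],"twist":[0,0,0]},{"fingers":0.2,"translation":[0,0,0],"twist":[0,0,0]},{"fingers":-1,"translation":[0,0,0],"twist":[0,0,0]},{"fingers":-1,"translation":[0,0,0],"twist":[0,0,0]},{"fingers":-1,"translation":[0,0,0],"twist":[0,0,0]},{"fingers":-1,"translation":[0,0,0],"twist":[0,0,0]},{"fingers":-1,"translation":[0,0,0],"twist":[0,0,0]}]'; python3 - <<'E'
from h import *
go((.545,-.241,.036))
E
```

```text
clock: 5.6
position: [0.5441, -0.2446, 0.0413]
tool_rot: [0.0, 0.001, 1.0, -0.0]
wrist_force: [-0.5, 0.9, 0.6]
opening: 0.0204
grip_force: 0.4
pos [ 0.5441 -0.2446  0.0413] tooly yaw 89.89 tilt 0.05
delta tool cm [-0.09  0.36  0.53]
```

```bash
python3 -m crank '[{"fingers":0,"translation":[0,0,0],"twist":[0,0,0]},{"fingers":0,"translation":[0,0,0.4],"twist":[0,0,0]},{"fingers":0,"translation":[0,0,0],"twist":[0,0,0]},{"fingers":-1,"translation":[0,0,0],"twist":[0,0,0]},{"fingers":-1,"translation":[0,0,0],"twist":[0,0,0]},{"fingers":-1,"translation":[0,0,0],"twist":[0,0,0]},{"fingers":-1,"translation":[0,0,0],"twist":[0,0,0]},{"fingers":-1,"translation":[0,0,0],"twist":[0,0,0]}]';python3 -m crank '[{"fingers":-1,"translation":[0,0,-4],"twist":[0,0,0]},{"fingers":-1,"translation":[0,0,-4],"twist":[0,0,0]},{"fingers":-1,"translation":[0,0,-3],"twist":[0,0,0]},{"fingers":-1,"translation":[0,0,0],"twist":[0,0,0]}]';  python3 - <<'E'
from h import *
go(None)
E
```

```text
clock: 6.4
position: [0.5439, -0.2447, 0.0367]
tool_rot: [0.0, 0.001, 1.0, -0.0]
wrist_force: [0.4, 0.3, -1.4]
opening: 0.0198
grip_force: 30.0
clock: 6.8
position: [0.5463, -0.2463, 0.1517]
tool_rot: [0.004, 0.001, 1.0, -0.003]
wrist_force: [-0.1, 0.1, 0.0]
opening: 0.0195
grip_force: 30.0
pos [ 0.5463 -0.2463  0.1517] tooly yaw 89.9 tilt 0.54
```

```bash
python3 -m crank '[{"fingers":-1,"translation":[0.3,3,0],"twist":[0,0,0]},{"fingers":-1,"translation":[0.3,4,0],"twist":[0,0,0]},{"fingers":-1,"translation":[0.3,4,0],"twist":[0,0,0]},{"fingers":-1,"translation":[0.3,4,0],"twist":[0,0,0]},{"fingers":-1,"translation":[0.3,4,0],"twist":[0,0,0]},{"fingers":-1,"translation":[0.3,4,0],"twist":[0,0,0]},{"fingers":-1,"translation":[0.3,4,0],"twist":[0,0,0]},{"fingers":-1,"translation":[0.3,4,0],"twist":[0,0,0]},{"fingers":-1,"translation":[0,4,1],"twist":[0,0,0]},{"fingers":-1,"translation":[0,3.4,2],"twist":[0,0,0]},{"fingers":-1,"translation":[0,0,2],"twist":[0,0,-3.6]},{"fingers":-1,"translation":[0,0,0],"twist":[0,0,0]}]';  python3 - <<'E'
from h import *
go((.5227,.1379,.025)); snap("wrist","w6.png")
E
```

```text
clock: 8.0
position: [0.5174, 0.1403, 0.0932]
tool_rot: [-0.004, -0.032, 0.999, -0.0]
wrist_force: [0.3, -0.3, -1.5]
opening: 0.0195
grip_force: 30.0
pos [0.5174 0.1403 0.0932] tooly yaw 93.66 tilt 0.41
delta tool cm [-0.56 -0.27  6.81]
```

View pics/w6.png

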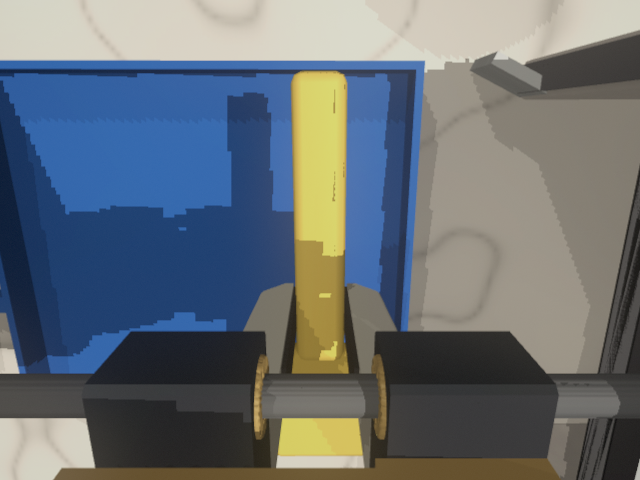

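```bash
python3 - <<'E'
from h import *
C=cam("wrist")
print("handle end",plane(C,(320,72),.086),"outer rim",plane(C,(320,62),.024),"rim right edge",plane(C,(423,100),.024),plane(C,(411,330),.024))
print("vane tip",plane(C,(478,70),.03),"expected TCP",pose()[:3,3])
E
```

```text
handle end [0.42757284 0.13453247 0.086     ] outer rim [0.41711427 0.13390408 0.024     ] rim right edge [0.43154627 0.18615799 0.024     ] [0.55838587 0.1955189  0.024     ]
vane tip [0.41677431 0.20912474 0.03      ] expected TCP [0.51865163 0.13961667 0.0947112 ]
```

```bash
python3 -m crank '[{"fingers":-1,"translation":[-0.4,-0.2,2],"twist":[0,0,0]},{"fingers":-1,"translation":[0,0,2],"twist":[0,0,0]},{"fingers":-1,"translation":[0,0,1.6],"twist":[0,0,0]},{"fingers":-1,"translation":[0,0,0.9],"twist":[0,0,0]},{"fingers":-1,"translation":[0,0,0],"twist":[0,0,0]}]'; python3 -m crank '[{"fingers":-1,"translation":[0,0,0.2],"twist":[0,0,0]},{"fingers":-1,"translation":[0,0,0],"twist":[0,0,0]},{"fingers":-0.3,"translation":[0,0,0],"twist":[0,0,0]},{"fingers":-0.3,"translation":[0,0,0],"twist":[0,0,0]},{"fingers":-0.3,"translation":[0,0,0],"twist":[0,0,0]}]';python3 -m crank '[{"fingers":-0.3,"translation":[0,0,-3],"twist":[0,0,0]},{"fingers":-0.3,"translation":[0,0,-4],"twist":[0,0,0]},{"fingers":0.2,"translation":[0,0,-4],"twist":[0,0,0]},{"fingers":0.2,"translation":[0,0,-4],"twist":[0,0,0]},{"fingers":0.2,"translation":[0,0,0],"twist":[0,0,0]}]'; python3 - <<'E'
from h import *
snap("wrist","w7.png"); go((.553,-.312,.12))
E
```

```text
clock: 8.55
position: [0.5243, 0.1368, 0.0311]
tool_rot: [-0.001, -0.029, 1.0, -0.0]
wrist_force: [0.4, -1.0, -0.6]
opening: 0.0194
grip_force: 30.0
clock: 9.05
position: [0.525, 0.1377, 0.0301]
tool_rot: [0.0, -0.03, 1.0, 0.0]
wrist_force: [-0.3, -0.5, -0.8]
opening: 0.0319
grip_force: 0.0
clock: 9.55
position: [0.5282, 0.138, 0.1859]
tool_rot: [0.006, -0.031, 1.0, 0.0]
wrist_force: [0.3, -0.0, -0.2]
opening: 0.0517
grip_force: 0.0
pos [0.5266 0.1378 0.1829] tooly yaw 93.5 tilt 0.41
delta tool cm [  0.16 -45.06   6.3 ]
```

View pics/w7.png

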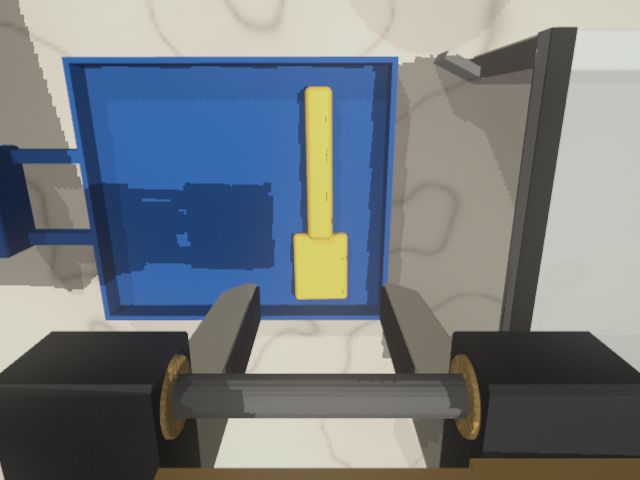

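```bash
python3 -m crank '[{"fingers":0.2,"translation":[0,-3.7,0],"twist":[0,0,0]},{"fingers":0.2,"translation":[0,-4.2,0],"twist":[0,0,0]},{"fingers":0.2,"translation":[0,-4.2,0],"twist":[0,0,0]},{"fingers":0.2,"translation":[0,-4.2,0],"twist":[0,0,0]},{"fingers":0.2,"translation":[0,-4.2,0],"twist":[0,0,0]},{"fingers":0.2,"translation":[0,-4.2,0],"twist":[0,0,0]},{"fingers":0.2,"translation":[0,-4.2,0],"twist":[0,0,0]},{"fingers":0.2,"translation":[0,-4.2,0],"twist":[0,0,0]},{"fingers":0.2,"translation":[0,-4.2,0],"twist":[0,0,0]},{"fingers":0.2,"translation":[0.2,-4.2,2],"twist":[0,0,0]},{"fingers":0.2,"translation":[0,-3.5,4],"twist":[0,0,-2.6]},{"fingers":0.2,"translation":[0,0,0],"twist":[0,0,0]}]'; python3 - <<'E'
from h import *
C,_=snap("wrist","w8.png"); go((.5485,-.311,.0365))
M=np.array(r.calibration("wrist")["mount"]);C2=(C[0],np.load("pics/w2.npy")@M); print("base edge",plane(C2,(418,253),.121))
E
```

```text
clock: 10.8
position: [0.5462, -0.3115, 0.1144]
tool_rot: [-0.004, -0.052, 0.999, 0.003]
wrist_force: [-1.1, 1.1, -0.9]
opening: 0.0559
grip_force: 0.0
pos [ 0.5471 -0.3097  0.1169] tooly yaw 95.89 tilt 0.53
delta tool cm [-0.17 -0.2   8.04]
base edge [ 0.68579291 -0.27685125  0.121     ]
```

View pics/w8.png

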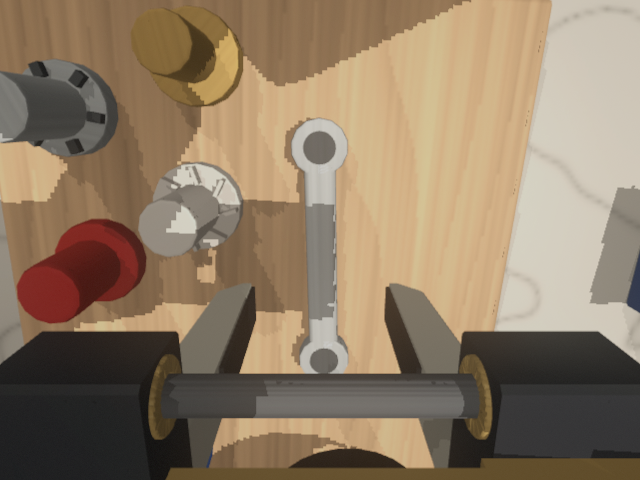

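```bash
python3 -m crank '[{"fingers":-0.1,"translation":[0,0,3],"twist":[0,0,-0.4]},{"fingers":-0.1,"translation":[0,0,3],"twist":[0,0,0]},{"fingers":-0.1,"translation":[0,0,1.5],"twist":[0,0,0]},{"fingers":-0.1,"translation":[0,0,0.5],"twist":[0,0,0]},{"fingers":-0.1,"translation":[0,0,0],"twist":[0,0,0]}]'; python3 -c "
from h import *
go((.5485,-.311,.036))"
```

```text
clock: 11.35
position: [0.5501, -0.3088, 0.0422]
tool_rot: [-0.0, -0.057, 0.998, 0.0]
wrist_force: [0.5, 0.0, 0.1]
opening: 0.0419
grip_force: 0.0
pos [ 0.5501 -0.3088  0.0422] tooly yaw 96.53 tilt 0.03
delta tool cm [ 0.19 -0.2   0.62]
```

```bash
python3 -m crank '[{"fingers":-0.1,"translation":[0.1,-0.1,0.6],"twist":[0,0,0]},{"fingers":-0.1,"translation":[0,0,0],"twist":[0,0,0]},{"fingers":-1,"translation":[0,0,0],"twist":[0,0,0]},{"fingers":-1,"translation":[0,0,0],"twist":[0,0,0]},{"fingers":-1,"translation":[0,0,0],"twist":[0,0,0]},{"fingers":-1,"translation":[0,0,0],"twist":[0,0,0]},{"fingers":-1,"translation":[0,0,0],"twist":[0,0,0]}]'; python3 -m crank '[{"fingers":-1,"translation":[0,0,-3],"twist":[0,0,0]},{"fingers":-1,"translation":[0,0,-4],"twist":[0,0,0]},{"fingers":-1,"translation":[0,0,-3],"twist":[0,0,2.6]},{"fingers":-1,"translation":[0,0,0],"twist":[0,0,0]}]'; python3 -c "
from h import *
e=np.array([-.0626,.998]);p=np.array([.5175,.0774])+.010*e;print(p)
go((*p,.14))"
```

```text
clock: 12.05
position: [0.5491, -0.3107, 0.0363]
tool_rot: [0.0, -0.057, 0.998, -0.0]
wrist_force: [-0.2, 1.2, 2.1]
opening: 0.0178
grip_force: 30.0
clock: 12.45
position: [0.5514, -0.3126, 0.1409]
tool_rot: [0.003, -0.034, 0.999, -0.003]
wrist_force: [0.9, -0.1, -1.5]
opening: 0.0177
grip_force: 30.0
[0.516874 0.08738 ]
pos [ 0.5514 -0.3126  0.1409] tooly yaw 93.85 tilt 0.52
delta tool cm [ 0.76 40.14 -0.17]
```

```bash
python3 -m crank '[{"fingers":-1,"translation":[0.1,3.1,0],"twist":[0,0,0]},{"fingers":-1,"translation":[0.1,4.2,0],"twist":[0,0,0]},{"fingers":-1,"translation":[0.1,4.2,0],"twist":[0,0,0]},{"fingers":-1,"translation":[0.1,4.2,0],"twist":[0,0,0]},{"fingers":-1,"translation":[0.1,4.2,0],"twist":[0,0,0]},{"fingers":-1,"translation":[0.1,4.2,0],"twist":[0,0,0]},{"fingers":-1,"translation":[0.1,4.2,0],"twist":[0,0,0]},{"fingers":-1,"translation":[0,4.2,0],"twist":[0,0,0]},{"fingers":-1,"translation":[0,4.2,1],"twist":[0,0,0]},{"fingers":-1,"translation":[0,3.3,3],"twist":[0,0,0.2]},{"fingers":-1,"translation":[0,0,0],"twist":[0,0,0]},{"fingers":-1,"translation":[0,0,0],"twist":[0,0,0]}]'; python3 - <<'E'
from h import *
C,_=snap("wrist","w9.png")
go((.5169,.0874,.025))
E
```

```text
clock: 13.65
position: [0.5134, 0.0886, 0.0942]
tool_rot: [-0.002, -0.034, 0.999, -0.0]
wrist_force: [0.9, -0.8, -1.1]
opening: 0.0175
grip_force: 30.0
pos [0.5145 0.0878 0.0951] tooly yaw 93.77 tilt 0.09
delta tool cm [-0.25 -0.05  7.01]
```

View pics/w9.png

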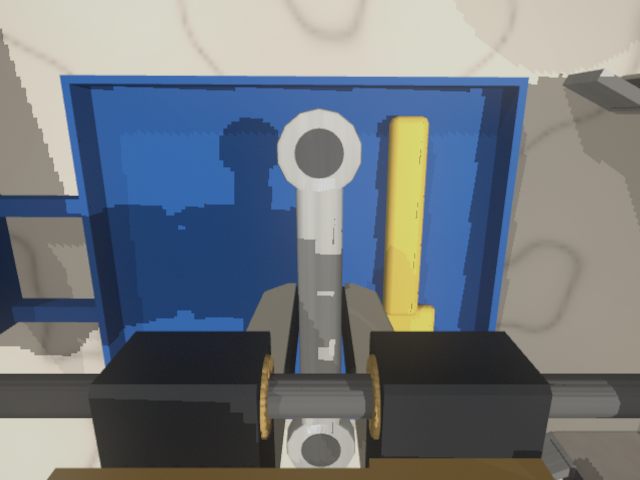

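```bash
python3 -m crank '[{"fingers":-1,"translation":[-0.3,0,2],"twist":[0,0,0]},{"fingers":-1,"translation":[0,0,2],"twist":[0,0,0]},{"fingers":-1,"translation":[0,0,1.8],"twist":[0,0,0]},{"fingers":-1,"translation":[0,0,1],"twist":[0,0,0]},{"fingers":-1,"translation":[0,0,0],"twist":[0,0,0]}]';python3 -m crank '[{"fingers":-1,"translation":[0,0,0.3],"twist":[0,0,0]},{"fingers":-1,"translation":[0,0,0],"twist":[0,0,0]},{"fingers":-0.4,"translation":[0,0,0],"twist":[0,0,0]},{"fingers":-0.4,"translation":[0,0,0],"twist":[0,0,0]},{"fingers":-0.4,"translation":[0,0,0],"twist":[0,0,0]}]';python3 -m crank '[{"fingers":-0.4,"translation":[0,0,-3],"twist":[0,0,0]},{"fingers":-0.4,"translation":[0,0,-4],"twist":[0,0,0]},{"fingers":0.2,"translation":[0,0,-4],"twist":[0,0,0]},{"fingers":0.2,"translation":[0,0,-4],"twist":[0,0,0]},{"fingers":0.2,"translation":[0,0,0],"twist":[0,0,3.7]}]'; python3 - <<'E'
from h import *
C,im=snap("wrist","w10.png")
T=[(("t"))]
go((.524,-.382,.16))
E
```

```text
clock: 14.2
position: [0.5175, 0.087, 0.0271]
tool_rot: [-0.001, -0.031, 1.0, -0.0]
wrist_force: [-0.3, -0.1, -0.9]
opening: 0.0178
grip_force: 30.0
clock: 14.7
position: [0.5184, 0.0882, 0.0256]
tool_rot: [0.001, -0.032, 0.999, -0.0]
wrist_force: [-0.1, 0.6, 0.4]
opening: 0.0276
grip_force: 0.0
clock: 15.2
position: [0.5215, 0.0881, 0.1813]
tool_rot: [0.006, 0.0, 1.0, -0.0]
wrist_force: [0.2, 0.1, -0.5]
opening: 0.0472
grip_force: 0.0
pos [0.52   0.0882 0.1787] tooly yaw 89.7 tilt 0.43
delta tool cm [ -0.63 -47.01   1.89]
```

```bash
cat > chk.py <<'E'
from h import *
P={"imp":(430,247),"cap":(449,234),"bush":(431,274),"coup":(455,263),"screw":(443,192),"base":(391,165),"lid":(308,169),"tray":(268,220)}
a=cv2.imread("pics/top0.png"); C,b=snap("top","topnow.png")
for k,(u,v) in P.items():
    w=11 if k in("imp","cap","bush","coup") else 22
    m=cv2.matchTemplate(b[v-w-18:v+w+19,u-w-18:u+w+19],a[v-w:v+w+1,u-w:u+w+1],cv2.TM_CCOEFF_NORMED); _,s,_,l=cv2.minMaxLoc(m); print(k,np.array(l)-18,round(s,2))
E
python3 chk.py
```

```text
imp [0 0] 0.99
cap [0 0] 0.98
bush [0 0] 0.97
coup [0 0] 0.99
screw [0 0] 0.99
base [0 0] 0.98
lid [0 0] 0.99
tray [-18 -18] 0.81
```

Nothing has moved. Impeller next.

```bash
python3 -m crank '[{"fingers":0.2,"translation":[0,-3.5,0],"twist":[0,0,0]},{"fingers":0.2,"translation":[0,-4.3,0],"twist":[0,0,0]},{"fingers":0.2,"translation":[0,-4.3,0],"twist":[0,0,0]},{"fingers":0.2,"translation":[0,-4.3,0],"twist":[0,0,0]},{"fingers":0.2,"translation":[0,-4.3,0],"twist":[0,0,0]},{"fingers":0.2,"translation":[0,-4.3,0],"twist":[0,0,0]},{"fingers":0.2,"translation":[0,-4.3,0],"twist":[0,0,0]},{"fingers":0.2,"translation":[0,-4.3,0],"twist":[0,0,0]},{"fingers":0.2,"translation":[0,-4.3,0],"twist":[0,0,0]},{"fingers":0.2,"translation":[0,-4.3,0],"twist":[0,0,0]},{"fingers":0.2,"translation":[-0.3,-4.2,0],"twist":[0,0,0]},{"fingers":0.2,"translation":[-0.3,0,3],"twist":[0,0,0]}]';python3 -m crank '[{"fingers":0.2,"translation":[0,0,0],"twist":[0,0,0]},{"fingers":0.2,"translation":[0,0,0],"twist":[0,0,0]}]'; python3 - <<'E'
from h import *
C,im=snap("wrist","w11.png")
go((.524,-.382,.060))
p=proj(C,(.524,-.382,.018)); q=proj(C,(.524,-.382,.078)); print(p,q)
E
```

```text
clock: 16.5
position: [0.5247, -0.3833, 0.1471]
tool_rot: [0.002, 0.001, 1.0, -0.004]
wrist_force: [0.4, -0.0, 0.5]
opening: 0.0553
grip_force: 0.0
clock: 16.7
position: [0.5229, -0.3745, 0.1433]
tool_rot: [-0.002, -0.0, 1.0, 0.002]
wrist_force: [-0.6, 0.7, 0.4]
opening: 0.0557
grip_force: 0.0
pos [ 0.5236 -0.3748  0.1447] tooly yaw 90.07 tilt 0.12
delta tool cm [-0.05 -0.74  8.47]
[307.41725349 234.87856278] [304.65939509 265.0410591 ]
```

View pics/w11.png

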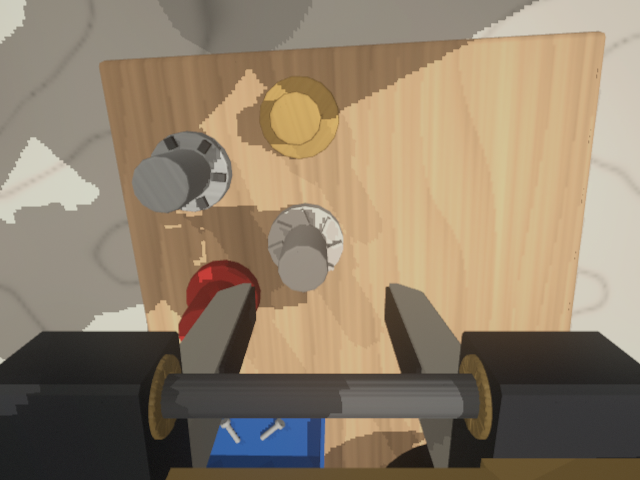

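The impeller's hub top is at (302,266), where predicted. I grip it.

```bash
python3 -m crank '[{"fingers":0.2,"translation":[-0.1,-0.8,3],"twist":[0,0,0]},{"fingers":0.2,"translation":[0,0,3],"twist":[0,0,0]},{"fingers":0.2,"translation":[0,0,2],"twist":[0,0,0]},{"fingers":0.2,"translation":[0,0,0.4],"twist":[0,0,0]},{"fingers":-1,"translation":[0,0,0],"twist":[0,0,0]},{"fingers":-1,"translation":[0,0,0],"twist":[0,0,0]},{"fingers":-1,"translation":[0,0,0],"twist":[0,0,0]},{"fingers":-1,"translation":[0,0,0],"twist":[0,0,0]},{"fingers":-1,"translation":[0,0,0],"twist":[0,0,0]}]'; python3 -m crank '[{"fingers":-1,"translation":[0,0,0],"twist":[0,0,0]}]'; python3 -m crank '[{"fingers":-1,"translation":[0,0,-3],"twist":[0,0,0]},{"fingers":-1,"translation":[0,0,-4],"twist":[0,0,0]},{"fingers":-1,"translation":[0,0,-4],"twist":[0,0,0]},{"fingers":-1,"translation":[0,0,0],"twist":[0,0,0]}]'; python3 -c "
from h import *
e=np.array([-.0626,.998]);f=np.array([-.998,-.0626])
for t in(-.033,-.085):
  for w in(-.04,.04):print(t,w,(np.array([.5175,.0774])+t*e+w*f).round(4))
go((.56,.042,.16))"
```

```text
clock: 17.65
position: [0.5254, -0.3843, 0.0624]
tool_rot: [0.001, 0.0, 1.0, -0.001]
wrist_force: [0.1, 1.0, 6.3]
opening: 0.0273
grip_force: 30.0
clock: 17.75
position: [0.5254, -0.3843, 0.0624]
tool_rot: [0.001, 0.0, 1.0, -0.001]
wrist_force: [-0.8, 2.0, 6.2]
opening: 0.0274
grip_force: 30.0
clock: 18.15
position: [0.5273, -0.3865, 0.1779]
tool_rot: [0.004, 0.0, 1.0, -0.004]
wrist_force: [1.0, 0.0, 0.5]
opening: 0.0273
grip_force: 30.0
-0.033 -0.04 [0.5595 0.047 ]
-0.033 0.04 [0.4796 0.042 ]
-0.085 -0.04 [ 0.5627 -0.0049]
-0.085 0.04 [ 0.4829 -0.0099]
pos [ 0.5273 -0.3865  0.1779] tooly yaw 89.99 tilt 0.68
delta tool cm [-3.25 42.86  1.45]
```

```bash
python3 -m crank '[{"fingers":-1,"translation":[-0.2,2,0],"twist":[0,0,0]},{"fingers":-1,"translation":[-0.2,4,0],"twist":[0,0,0]},{"fingers":-1,"translation":[-0.2,4.2,0],"twist":[0,0,0]},{"fingers":-1,"translation":[-0.2,4.2,0],"twist":[0,0,0]},{"fingers":-1,"translation":[-0.2,4.2,0],"twist":[0,0,0]},{"fingers":-1,"translation":[-0.2,4.2,0],"twist":[0,0,0]},{"fingers":-1,"translation":[-0.2,4.2,0],"twist":[0,0,0]},{"fingers":-1,"translation":[-0.2,4.2,0],"twist":[0,0,0]},{"fingers":-1,"translation":[-0.2,4.2,0],"twist":[0,0,0]},{"fingers":-1,"translation":[-0.2,4,1],"twist":[0,0,0]},{"fingers":-1,"translation":[0,3.9,3],"twist":[0,0,0]},{"fingers":-1,"translation":[0,0,3],"twist":[0,0,0]}]';python3 -m crank '[{"fingers":-1,"translation":[0,0,0],"twist":[0,0,0]},{"fingers":-1,"translation":[0,0,0],"twist":[0,0,0]}]'; python3 -c "
from h import *
go((.5476,.0462,.0495))"
```

```text
clock: 19.35
position: [0.5429, 0.0546, 0.0993]
tool_rot: [-0.001, -0.002, 1.0, 0.001]
wrist_force: [-0.5, 0.2, -2.5]
opening: 0.0275
grip_force: 30.0
clock: 19.55
position: [0.5436, 0.0495, 0.1001]
tool_rot: [-0.002, -0.0, 1.0, 0.0]
wrist_force: [1.1, -0.4, 0.8]
opening: 0.0275
grip_force: 30.0
pos [0.5436 0.0495 0.1001] tooly yaw 90.02 tilt 0.19
delta tool cm [-0.42 -0.33  5.06]
```

```bash
python3 -m crank '[{"fingers":-1,"translation":[-0.4,-0.3,1.5],"twist":[0,0,0]},{"fingers":-1,"translation":[0,0,2],"twist":[0,0,0]},{"fingers":-1,"translation":[0,0,1.1],"twist":[0,0,0]},{"fingers":-1,"translation":[0,0,0],"twist":[0,0,0]},{"fingers":-1,"translation":[0,0,0.4],"twist":[0,0,0]},{"fingers":-1,"translation":[0,0,0],"twist":[0,0,0]}]'; python3 -m crank '[{"fingers":-0.1,"translation":[0,0,0],"twist":[0,0,0]},{"fingers":-0.1,"translation":[0,0,0],"twist":[0,0,0]},{"fingers":-0.1,"translation":[0,0,0],"twist":[0,0,0]},{"fingers":-0.1,"translation":[0,0,-2],"twist":[0,0,0]},{"fingers":-0.1,"translation":[0,0,-4],"twist":[0,0,0]},{"fingers":-0.1,"translation":[0,0,-4],"twist":[0,0,0]},{"fingers":0.2,"translation":[0,0,-3],"twist":[0,0,0]},{"fingers":0.2,"translation":[0,0,0],"twist":[0,0,0]}]'; python3 chk.py; python3 -c "
from h import *
go((.4472,-.387,.16))"
```

```text
clock: 20.15
position: [0.5493, 0.0458, 0.0516]
tool_rot: [0.0, 0.0, 1.0, -0.0]
wrist_force: [0.3, 0.3, -0.5]
opening: 0.0271
grip_force: 30.0
clock: 20.95
position: [0.5518, 0.0459, 0.1861]
tool_rot: [0.005, -0.0, 1.0, -0.001]
wrist_force: [1.0, -0.8, -0.4]
opening: 0.0528
grip_force: 0.0
imp [  2 -10] 0.51
cap [0 0] 0.96
bush [0 0] 0.97
coup [0 0] 0.99
screw [0 0] 0.99
base [0 0] 0.98
lid [0 0] 0.95
tray [18 -6] 0.58
pos [0.5504 0.046  0.1835] tooly yaw 90.0 tilt 0.32
delta tool cm [ 10.33 -43.3    2.32]
```

```bash
python3 -m crank '[{"fingers":0.2,"translation":[1,-3.3,0],"twist":[0,0,0]},{"fingers":0.2,"translation":[1,-4,0],"twist":[0,0,0]},{"fingers":0.2,"translation":[1,-4,0],"twist":[0,0,0]},{"fingers":0.2,"translation":[1,-4,0],"twist":[0,0,0]},{"fingers":0.2,"translation":[1,-4,0],"twist":[0,0,0]},{"fingers":0.2,"translation":[1,-4,0],"twist":[0,0,0]},{"fingers":0.2,"translation":[1,-4,0],"twist":[0,0,0]},{"fingers":0.2,"translation":[1,-4,0],"twist":[0,0,0]},{"fingers":0.2,"translation":[1,-4,0],"twist":[0,0,0]},{"fingers":0.2,"translation":[1,-4,0],"twist":[0,0,0]},{"fingers":0.2,"translation":[0.3,-4,0],"twist":[0,0,0]},{"fingers":0.2,"translation":[0,0,3],"twist":[0,0,0]}]';python3 -m crank '[{"fingers":0.2,"translation":[0,0,2],"twist":[0,0,0]},{"fingers":0.2,"translation":[0,0,0],"twist":[0,0,0]},{"fingers":0.2,"translation":[0,0,0],"twist":[0,0,0]}]'; python3 - <<'E'
from h import *
C,im=snap("wrist","w12.png")
go((.4472,-.387,.0605))
h=cv2.cvtColor(im,cv2.COLOR_BGR2HSV); m=cv2.inRange(h,(17,110,60),(25,255,255)); m[330:]=0; n,l,st,ce=cv2.connectedComponentsWithStats(cv2.morphologyEx(m,cv2.MORPH_OPEN,np.ones((5,5))))
for i in range(1,n):
    if st[i,4]>600: print(st[i],ce[i].round())
print(proj(C,(.4472,-.387,.018)),proj(C,(.4472,-.387,.078)))
E
```

```text
clock: 22.2
position: [0.4461, -0.3938, 0.1525]
tool_rot: [0.002, 0.002, 1.0, -0.004]
wrist_force: [0.6, -1.0, 0.4]
opening: 0.0556
grip_force: 0.0
clock: 22.5
position: [0.4453, -0.3862, 0.1299]
tool_rot: [-0.001, 0.0, 1.0, 0.001]
wrist_force: [-0.8, -0.6, 0.5]
opening: 0.0559
grip_force: 0.0
pos [ 0.446  -0.3867  0.131 ] tooly yaw 90.01 tilt 0.02
delta tool cm [-0.12 -0.03  7.05]
[ 281  208   76   89 5214] [319. 250.]
[317.44279425 241.3413599 ] [317.05993423 275.19179924]
```

```bash
python3 -m crank '[{"fingers":0.2,"translation":[-0.1,0,3],"twist":[0,0,0]},{"fingers":0.2,"translation":[0,0,2.5],"twist":[0,0,0]},{"fingers":0.2,"translation":[0,0,1.5],"twist":[0,0,0]},{"fingers":0.2,"translation":[0,0,0],"twist":[0,0,0]},{"fingers":-1,"translation":[0,0,0],"twist":[0,0,0]},{"fingers":-1,"translation":[0,0,0],"twist":[0,0,0]},{"fingers":-1,"translation":[0,0,0],"twist":[0,0,0]},{"fingers":-1,"translation":[0,0,0],"twist":[0,0,0]},{"fingers":-1,"translation":[0,0,0],"twist":[0,0,0]},{"fingers":-1,"translation":[0,0,0],"twist":[0,0,0]}]'; python3 -m crank '[{"fingers":-1,"translation":[0,0,-3],"twist":[0,0,0]},{"fingers":-1,"translation":[0,0,-4],"twist":[0,0,0]},{"fingers":-1,"translation":[0,0,-4],"twist":[0,0,0]},{"fingers":-1,"translation":[0,0,0],"twist":[0,0,0]}]'; python3 -c "
from h import *
go((.4917,.0427,.12))"
```

```text
clock: 23.55
position: [0.4472, -0.3872, 0.0619]
tool_rot: [0.0, 0.0, 1.0, -0.0]
wrist_force: [-0.5, 0.9, 5.6]
opening: 0.0255
grip_force: 30.0
clock: 23.95
position: [0.449, -0.3896, 0.1769]
tool_rot: [0.003, 0.0, 1.0, -0.004]
wrist_force: [1.3, -0.5, -1.0]
opening: 0.0255
grip_force: 30.0
pos [ 0.449  -0.3896  0.1769] tooly yaw 89.99 tilt 0.62
delta tool cm [-4.23 43.28  5.36]
```

```bash
python3 -m crank '[{"fingers":-1,"translation":[-0.5,2,0],"twist":[0,0,0]},{"fingers":-1,"translation":[-0.5,4,0],"twist":[0,0,0]},{"fingers":-1,"translation":[-0.5,4.2,0],"twist":[0,0,0]},{"fingers":-1,"translation":[-0.5,4.2,0],"twist":[0,0,0]},{"fingers":-1,"translation":[-0.5,4.2,0],"twist":[0,0,0]},{"fingers":-1,"translation":[-0.5,4.2,0],"twist":[0,0,0]},{"fingers":-1,"translation":[-0.5,4.2,0],"twist":[0,0,0]},{"fingers":-1,"translation":[-0.5,4.2,0],"twist":[0,0,0]},{"fingers":-1,"translation":[-0.5,4.2,0],"twist":[0,0,0]},{"fingers":-1,"translation":[0,4,1],"twist":[0,0,0]},{"fingers":-1,"translation":[0,3.6,2],"twist":[0,0,0]},{"fingers":-1,"translation":[0,0,2],"twist":[0,0,0]}]';python3 -m crank '[{"fingers":-1,"translation":[0,0,0],"twist":[0,0,0]},{"fingers":-1,"translation":[0,0,0],"twist":[0,0,0]},{"fingers":-1,"translation":[0,0,0],"twist":[0,0,0]}]'; python3 -c "
from h import *
go((.4917,.0427,.049))"
```

```text
clock: 25.15
position: [0.4895, 0.0482, 0.119]
tool_rot: [-0.001, -0.002, 1.0, 0.001]
wrist_force: [-0.6, -0.2, -1.1]
opening: 0.0259
grip_force: 30.0
clock: 25.45
position: [0.4921, 0.0427, 0.1214]
tool_rot: [0.0, 0.001, 1.0, -0.0]
wrist_force: [-0.1, 0.2, -1.6]
opening: 0.0255
grip_force: 30.0
pos [0.4921 0.0427 0.1214] tooly yaw 89.94 tilt 0.02
delta tool cm [0.05 0.   7.24]
```

```bash
python3 -m crank '[{"fingers":-1,"translation":[0,0,2],"twist":[0,0,0]},{"fingers":-1,"translation":[0,0,3],"twist":[0,0,0]},{"fingers":-1,"translation":[0,0,1.5],"twist":[0,0,0]},{"fingers":-1,"translation":[0,0,0.5],"twist":[0,0,0]},{"fingers":-1,"translation":[0,0,0],"twist":[0,0,0]},{"fingers":-1,"translation":[0,0,0.1],"twist":[0,0,0]},{"fingers":-1,"translation":[0,0,0],"twist":[0,0,0]}]'; python3 -m crank '[{"fingers":-0.1,"translation":[0,0,0],"twist":[0,0,0]},{"fingers":-0.1,"translation":[0,0,0],"twist":[0,0,0]},{"fingers":-0.1,"translation":[0,0,0],"twist":[0,0,0]},{"fingers":-0.1,"translation":[0,0,-2],"twist":[0,0,0]},{"fingers":-0.1,"translation":[0,0,-4],"twist":[0,0,0]},{"fingers":-0.1,"translation":[0,0,-4],"twist":[0,0,0]},{"fingers":0.2,"translation":[0,0,-3],"twist":[0,0,0]},{"fingers":0.2,"translation":[0,0,0],"twist":[0,0,0]}]'; python3 chk.py; python3 -c "
from h import *
go((.5608,-.438,.16))"
```

```text
clock: 26.15
position: [0.4928, 0.0428, 0.051]
tool_rot: [0.001, 0.0, 1.0, -0.0]
wrist_force: [-0.6, -0.3, -1.5]
opening: 0.0255
grip_force: 30.0
clock: 26.95
position: [0.4948, 0.0428, 0.1846]
tool_rot: [0.005, -0.0, 1.0, -0.001]
wrist_force: [0.5, 0.2, -0.2]
opening: 0.0532
grip_force: 0.0
imp [  2 -10] 0.51
cap [0 0] 0.96
bush [-13  10] 0.31
coup [0 0] 0.99
screw [0 0] 0.99
base [0 0] 0.98
lid [0 0] 0.99
tray [ 0 -6] 0.84
pos [0.4934 0.043  0.1822] tooly yaw 90.0 tilt 0.31
delta tool cm [ -6.73 -48.1    2.29]
```

```bash
python3 -m crank '[{"fingers":0.2,"translation":[-0.7,-4.1,0],"twist":[0,0,0]},{"fingers":0.2,"translation":[-0.6,-4.4,0],"twist":[0,0,0]},{"fingers":0.2,"translation":[-0.6,-4.4,0],"twist":[0,0,0]},{"fingers":0.2,"translation":[-0.6,-4.4,0],"twist":[0,0,0]},{"fingers":0.2,"translation":[-0.6,-4.4,0],"twist":[0,0,0]},{"fingers":0.2,"translation":[-0.6,-4.4,0],"twist":[0,0,0]},{"fingers":0.2,"translation":[-0.6,-4.4,0],"twist":[0,0,0]},{"fingers":0.2,"translation":[-0.6,-4.4,0],"twist":[0,0,0]},{"fingers":0.2,"translation":[-0.6,-4.4,0],"twist":[0,0,0]},{"fingers":0.2,"translation":[-0.6,-4.4,0],"twist":[0,0,0]},{"fingers":0.2,"translation":[-0.6,-4.4,0],"twist":[0,0,0]},{"fingers":0.2,"translation":[0,0,3],"twist":[0,0,0]}]';python3 -m crank '[{"fingers":0.2,"translation":[0,0,0],"twist":[0,0,0]},{"fingers":0.2,"translation":[0,0,0],"twist":[0,0,0]},{"fingers":0.2,"translation":[0,0,0],"twist":[0,0,0]}]'; python3 - <<'E'
from h import *
C,im=snap("wrist","w13.png")
go((.5608,-.438,.0605))
print([ (cv2.boundingRect(c),cv2.contourArea(c)) for c in blobs(im,"red",600)],proj(C,(.5608,-.438,.018)),proj(C,(.5608,-.438,.078)))
E
```

```text
clock: 28.2
position: [0.5597, -0.4458, 0.1514]
tool_rot: [0.002, 0.002, 1.0, -0.004]
wrist_force: [0.6, 0.2, 0.5]
opening: 0.0559
grip_force: 0.0
clock: 28.5
position: [0.5591, -0.4369, 0.1504]
tool_rot: [-0.0, -0.0, 1.0, 0.0]
wrist_force: [0.8, -0.3, 0.2]
opening: 0.0557
grip_force: 0.0
pos [ 0.5594 -0.4371  0.1512] tooly yaw 90.06 tilt 0.06
delta tool cm [-0.13 -0.08  9.07]
[] [317.53526872 232.23744088] [316.99343818 261.18545404]
```

```bash
python3 - <<'E'
import cv2,numpy as np
h=cv2.cvtColor(cv2.imread("pics/w13.png"),cv2.COLOR_BGR2HSV); m=((h[...,0]<5)|(h[...,0]>172))&(h[...,1]>110)&(h[...,2]>50); m[330:]=0
n,l,st,ce=cv2.connectedComponentsWithStats(m.astype(np.uint8)); print([(s,c.round()) for s,c in zip(st[1:],ce[1:]) if s[4]>300])
E
python3 -m crank '[{"fingers":0.2,"translation":[0,0,0],"twist":[0,0,0]}]'
```

```text
[(array([ 279,  207,   72,   85, 3745], dtype=int32), array([313., 250.]))]
clock: 28.65
position: [0.5595, -0.4374, 0.1516]
tool_rot: [0.001, -0.001, 1.0, -0.001]
wrist_force: [0.2, -0.3, 0.4]
opening: 0.0557
grip_force: 0.0
```

```bash
python3 -m crank '[{"fingers":0.2,"translation":[-0.1,-0.1,3.5],"twist":[0,0,0]},{"fingers":0.2,"translation":[0,0,3.5],"twist":[0,0,0]},{"fingers":0.2,"translation":[0,0,2],"twist":[0,0,0]},{"fingers":0.2,"translation":[0,0,0],"twist":[0,0,0]},{"fingers":-1,"translation":[0,0,0],"twist":[0,0,0]},{"fingers":-1,"translation":[0,0,0],"twist":[0,0,0]},{"fingers":-1,"translation":[0,0,0],"twist":[0,0,0]},{"fingers":-1,"translation":[0,0,0],"twist":[0,0,0]},{"fingers":-1,"translation":[0,0,0],"twist":[0,0,0]},{"fingers":-1,"translation":[0,0,0],"twist":[0,0,0]}]'; python3 -c "
from h import *
go((.5887,-.0033,.0495))"; python3 -m crank '[{"fingers":-1,"translation":[0,0,-3],"twist":[0,0,0]},{"fingers":-1,"translation":[0,0,-4],"twist":[0,0,0]},{"fingers":-1,"translation":[0,0,-4],"twist":[0,0,0]},{"fingers":-1,"translation":[0,0,0],"twist":[0,0,0]}]'
```

```text
clock: 29.65
position: [0.5606, -0.4397, 0.0619]
tool_rot: [0.001, 0.0, 1.0, -0.001]
wrist_force: [0.2, 0.1, 6.4]
opening: 0.0314
grip_force: 30.0
pos [ 0.5606 -0.4397  0.0619] tooly yaw 89.98 tilt 0.18
delta tool cm [-2.8  43.65  1.15]
clock: 30.05
position: [0.5622, -0.4414, 0.1777]
tool_rot: [0.004, 0.0, 1.0, -0.005]
wrist_force: [0.2, 0.0, 0.4]
opening: 0.0314
grip_force: 30.0
```

```bash
python3 -m crank '[{"fingers":-1,"translation":[-0.3,2,0],"twist":[0,0,0]},{"fingers":-1,"translation":[-0.3,4,0],"twist":[0,0,0]},{"fingers":-1,"translation":[-0.3,4.2,0],"twist":[0,0,0]},{"fingers":-1,"translation":[-0.3,4.2,0],"twist":[0,0,0]},{"fingers":-1,"translation":[-0.3,4.2,0],"twist":[0,0,0]},{"fingers":-1,"translation":[-0.3,4.2,0],"twist":[0,0,0]},{"fingers":-1,"translation":[-0.3,4.2,0],"twist":[0,0,0]},{"fingers":-1,"translation":[-0.3,4.2,0],"twist":[0,0,0]},{"fingers":-1,"translation":[-0.3,4.2,0],"twist":[0,0,0]},{"fingers":-1,"translation":[-0.1,4.2,1],"twist":[0,0,0]},{"fingers":-1,"translation":[0,4,2],"twist":[0,0,0]},{"fingers":-1,"translation":[0,0,2],"twist":[0,0,0]}]';python3 -m crank '[{"fingers":-1,"translation":[0,0,0],"twist":[0,0,0]},{"fingers":-1,"translation":[0,0,0],"twist":[0,0,0]},{"fingers":-1,"translation":[0,0,0],"twist":[0,0,0]}]'; python3 -c "
from h import *
go((.5887,-.0033,.0495))"
```

```text
clock: 31.25
position: [0.587, 0.0023, 0.1192]
tool_rot: [-0.0, -0.002, 1.0, 0.001]
wrist_force: [-0.2, -1.2, -1.0]
opening: 0.0316
grip_force: 30.0
clock: 31.55
position: [0.5886, -0.004, 0.1209]
tool_rot: [0.001, 0.001, 1.0, -0.0]
wrist_force: [0.8, 0.0, -0.8]
opening: 0.0317
grip_force: 30.0
pos [ 0.5886 -0.004   0.1209] tooly yaw 89.92 tilt 0.09
delta tool cm [0.   0.07 7.14]
```

```bash
python3 -m crank '[{"fingers":-1,"translation":[0,0.1,2],"twist":[0,0,0]},{"fingers":-1,"translation":[0,0,3],"twist":[0,0,0]},{"fingers":-1,"translation":[0,0,1.5],"twist":[0,0,0]},{"fingers":-1,"translation":[0,0,0.4],"twist":[0,0,0]},{"fingers":-1,"translation":[0,0,0],"twist":[0,0,0]},{"fingers":-1,"translation":[0,0,0.1],"twist":[0,0,0]},{"fingers":-1,"translation":[0,0,0],"twist":[0,0,0]}]'; python3 -m crank '[{"fingers":-0.1,"translation":[0,0,0],"twist":[0,0,0]},{"fingers":-0.1,"translation":[0,0,0],"twist":[0,0,0]},{"fingers":-0.1,"translation":[0,0,0],"twist":[0,0,0]},{"fingers":-0.1,"translation":[0,0,-2],"twist":[0,0,0]},{"fingers":-0.1,"translation":[0,0,-4],"twist":[0,0,0]},{"fingers":-0.1,"translation":[0,0,-4],"twist":[0,0,0]},{"fingers":0.2,"translation":[0,0,-3],"twist":[0,0,0]},{"fingers":0.2,"translation":[0,0,0],"twist":[0,0,0]}]'; python3 chk.py; python3 -c "
from h import *
go((.4793,-.454,.16))"
```

```text
clock: 32.25
position: [0.5888, -0.0023, 0.0513]
tool_rot: [0.001, 0.0, 1.0, -0.0]
wrist_force: [0.2, -0.3, -0.7]
opening: 0.0317
grip_force: 30.0
clock: 33.05
position: [0.5908, -0.0023, 0.1854]
tool_rot: [0.005, -0.0, 1.0, -0.001]
wrist_force: [1.1, 0.3, -0.1]
opening: 0.0528
grip_force: 0.0
imp [2 7] 0.44
cap [13  5] 0.33
bush [-6  8] 0.29
coup [0 0] 0.99
screw [0 0] 0.99
base [0 0] 0.98
lid [0 0] 0.74
tray [ 18 -18] 0.39
pos [ 0.5894 -0.0021  0.1826] tooly yaw 90.0 tilt 0.32
delta tool cm [ 11.02 -45.19   2.25]
```

```bash
python3 -m crank '[{"fingers":0.2,"translation":[1,-4.2,0],"twist":[0,0,0]},{"fingers":0.2,"translation":[1,-4.1,0],"twist":[0,0,0]},{"fingers":0.2,"translation":[1,-4.1,0],"twist":[0,0,0]},{"fingers":0.2,"translation":[1,-4.1,0],"twist":[0,0,0]},{"fingers":0.2,"translation":[1,-4.1,0],"twist":[0,0,0]},{"fingers":0.2,"translation":[1,-4.1,0],"twist":[0,0,0]},{"fingers":0.2,"translation":[1,-4.1,0],"twist":[0,0,0]},{"fingers":0.2,"translation":[1,-4.1,0],"twist":[0,0,0]},{"fingers":0.2,"translation":[1,-4.1,0],"twist":[0,0,0]},{"fingers":0.2,"translation":[1,-4.1,0],"twist":[0,0,0]},{"fingers":0.2,"translation":[1,-4.1,0],"twist":[0,0,0]},{"fingers":0.2,"translation":[0,0,3],"twist":[0,0,0]}]';python3 -m crank '[{"fingers":0.2,"translation":[0,0,0],"twist":[0,0,0]},{"fingers":0.2,"translation":[0,0,0],"twist":[0,0,0]},{"fingers":0.2,"translation":[0,0,0],"twist":[0,0,0]}]'; python3 - <<'E'
from h import *
C,im=snap("wrist","w14.png")
go((.4793,-.454,.0615))
p=proj(C,(.4793,-.454,.078));print(proj(C,(.4793,-.454,.018)),p)
x0,y0=int(p[0]-50),int(p[1]-60); h=cv2.cvtColor(im,cv2.COLOR_BGR2HSV); m=(h[...,1]<55).astype(np.uint8); m[330:]=0; m=cv2.morphologyEx(m,cv2.MORPH_OPEN,np.ones((5,5)))
n,l,st,ce=cv2.connectedComponentsWithStats(m)
print([(s,c.round()) for s,c in zip(st[1:],ce[1:]) if 500<s[4]<20000])
E
```

```text
clock: 34.3
position: [0.4769, -0.4611, 0.1515]
tool_rot: [0.002, 0.002, 1.0, -0.004]
wrist_force: [0.2, -0.6, 0.4]
opening: 0.0556
grip_force: 0.0
clock: 34.6
position: [0.4784, -0.453, 0.1504]
tool_rot: [0.0, -0.001, 1.0, 0.0]
wrist_force: [0.8, 0.5, -0.1]
opening: 0.0556
grip_force: 0.0
pos [ 0.4786 -0.4532  0.1509] tooly yaw 90.07 tilt 0.06
delta tool cm [-0.06 -0.07  8.94]
[317.64717061 231.19336739] [317.13755312 259.92942177]
[(array([ 279,  199,   74,   87, 4791], dtype=int32), array([316., 240.])), (array([ 392,  285,   54,   45, 1412], dtype=int32), array([417., 310.]))]
```

```bash
python3 -m crank '[{"fingers":0.2,"translation":[0.2,-0.1,3.5],"twist":[0,0,0]},{"fingers":0.2,"translation":[0,0,3.5],"twist":[0,0,0]},{"fingers":0.2,"translation":[0,0,1.9],"twist":[0,0,0]},{"fingers":0.2,"translation":[0,0,0],"twist":[0,0,0]},{"fingers":-1,"translation":[0,0,0],"twist":[0,0,0]},{"fingers":-1,"translation":[0,0,0],"twist":[0,0,0]},{"fingers":-1,"translation":[0,0,0],"twist":[0,0,0]},{"fingers":-1,"translation":[0,0,0],"twist":[0,0,0]},{"fingers":-1,"translation":[0,0,0],"twist":[0,0,0]},{"fingers":-1,"translation":[0,0,0],"twist":[0,0,0]}]'; python3 -c "
from h import *
go((.4570,-.0116,.0495))"; python3 -m crank '[{"fingers":-1,"translation":[0,0,-3],"twist":[0,0,0]},{"fingers":-1,"translation":[0,0,-4],"twist":[0,0,0]},{"fingers":-1,"translation":[0,0,-4],"twist":[0,0,0]},{"fingers":-1,"translation":[0,0,0],"twist":[0,0,0]}]'
```

```text
clock: 35.65
position: [0.4764, -0.4556, 0.0625]
tool_rot: [0.001, 0.0, 1.0, -0.001]
wrist_force: [-1.1, -0.8, 5.4]
opening: 0.0294
grip_force: 30.0
pos [ 0.4764 -0.4556  0.0625] tooly yaw 89.98 tilt 0.14
delta tool cm [ 1.96 44.4   1.21]
clock: 36.05
position: [0.4779, -0.4576, 0.1777]
tool_rot: [0.003, 0.0, 1.0, -0.005]
wrist_force: [0.8, -0.3, -2.6]
opening: 0.0296
grip_force: 30.0
```

```bash
python3 -m crank '[{"fingers":-1,"translation":[0.2,2.5,0],"twist":[0,0,0]},{"fingers":-1,"translation":[0.2,4.2,0],"twist":[0,0,0]},{"fingers":-1,"translation":[0.2,4.2,0],"twist":[0,0,0]},{"fingers":-1,"translation":[0.2,4.2,0],"twist":[0,0,0]},{"fingers":-1,"translation":[0.2,4.2,0],"twist":[0,0,0]},{"fingers":-1,"translation":[0.2,4.2,0],"twist":[0,0,0]},{"fingers":-1,"translation":[0.2,4.2,0],"twist":[0,0,0]},{"fingers":-1,"translation":[0.2,4.2,0],"twist":[0,0,0]},{"fingers":-1,"translation":[0.2,4.2,0],"twist":[0,0,0]},{"fingers":-1,"translation":[0.2,4.2,1],"twist":[0,0,0]},{"fingers":-1,"translation":[0,4.1,2],"twist":[0,0,0]},{"fingers":-1,"translation":[0,0,2],"twist":[0,0,0]}]';python3 -m crank '[{"fingers":-1,"translation":[0,0,0],"twist":[0,0,0]},{"fingers":-1,"translation":[0,0,0],"twist":[0,0,0]},{"fingers":-1,"translation":[0,0,0],"twist":[0,0,0]}]'; python3 -c "
from h import *
go((.4570,-.0116,.0495))"
```

```text
clock: 37.25
position: [0.4541, -0.0062, 0.1197]
tool_rot: [-0.001, -0.002, 1.0, 0.001]
wrist_force: [0.0, -0.7, -2.3]
opening: 0.0294
grip_force: 30.0
clock: 37.55
position: [0.4565, -0.0118, 0.1216]
tool_rot: [0.0, 0.001, 1.0, -0.0]
wrist_force: [0.8, -0.2, -2.8]
opening: 0.0297
grip_force: 30.0
pos [ 0.4565 -0.0118  0.1216] tooly yaw 89.92 tilt 0.06
delta tool cm [-0.04  0.03  7.21]
```

Release, then back off to look at the loaded tray and dryer.

```bash
python3 -m crank '[{"fingers":-1,"translation":[0,0,2],"twist":[0,0,0]},{"fingers":-1,"translation":[0,0,3],"twist":[0,0,0]},{"fingers":-1,"translation":[0,0,1.5],"twist":[0,0,0]},{"fingers":-1,"translation":[0,0,0.4],"twist":[0,0,0]},{"fingers":-1,"translation":[0,0,0],"twist":[0,0,0]},{"fingers":-1,"translation":[0,0,0.1],"twist":[0,0,0]},{"fingers":-1,"translation":[0,0,0],"twist":[0,0,0]}]'; python3 -m crank '[{"fingers":-0.1,"translation":[0,0,0],"twist":[0,0,0]},{"fingers":-0.1,"translation":[0,0,0],"twist":[0,0,0]},{"fingers":-0.1,"translation":[0,0,0],"twist":[0,0,0]},{"fingers":-0.1,"translation":[0,0,-2],"twist":[0,0,0]},{"fingers":-0.1,"translation":[0,0,-4],"twist":[0,0,0]},{"fingers":-0.1,"translation":[0,0,-4],"twist":[0,0,0]},{"fingers":-0.1,"translation":[0,0,-5],"twist":[0,0,0]},{"fingers":-0.1,"translation":[-4,4,-5],"twist":[0,0,0]},{"fingers":-0.1,"translation":[-4,4,0],"twist":[0,0,0]},{"fingers":-0.1,"translation":[-4,4,0],"twist":[0,0,0]},{"fingers":-0.1,"translation":[-4,4,0],"twist":[0,0,0]},{"fingers":0.2,"translation":[0,0,0],"twist":[0,0,0]}]';python3 -m crank '[{"fingers":0,"translation":[-3,3,0],"twist":[0,0,0]},{"fingers":0,"translation":[0,0,0],"twist":[0,0,0]},{"fingers":0,"translation":[0,0,0],"twist":[0,0,0]}]'; python3 - <<'E'
from h import *
np.save("pics/w15.npy",pose());snap("wrist","w15.png"); go(None); snap("top","top15.png"); snap("side","side15.png")
E
```

```text
clock: 38.25
position: [0.4568, -0.0113, 0.052]
tool_rot: [0.001, 0.0, 1.0, -0.0]
wrist_force: [0.9, 0.3, -2.4]
opening: 0.0291
grip_force: 30.0
clock: 39.45
position: [0.5913, 0.1256, 0.2328]
tool_rot: [0.0, -0.002, 1.0, 0.001]
wrist_force: [0.2, -0.2, -0.2]
opening: 0.0459
grip_force: 0.0
clock: 39.75
position: [0.618, 0.1516, 0.2335]
tool_rot: [-0.001, -0.0, 1.0, -0.0]
wrist_force: [0.4, -1.1, 0.1]
opening: 0.0465
grip_force: 0.0
pos [0.6178 0.1511 0.2339] tooly yaw 90.01 tilt 0.07
```

View pics/w15.png

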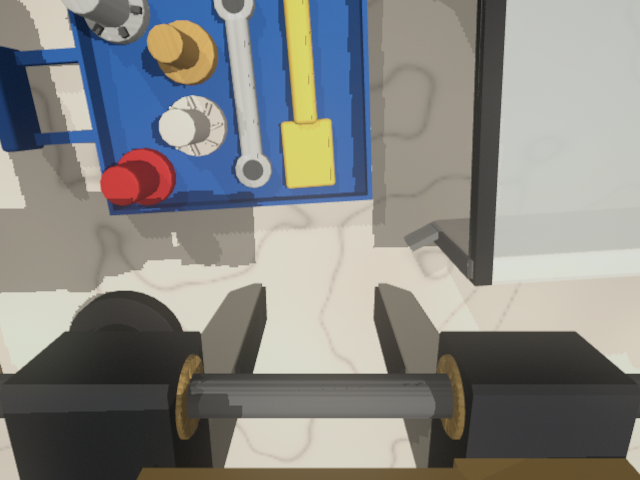

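All six parts lie in the tray (cap, impeller, bush, coupling left; wrench, spatula right). The dryer front strip is at columns 470-505, a few degrees off the tray. I take a second shot from nearer to measure the dryer and tray poses.

```bash
python3 -m crank '[{"fingers":0,"translation":[4,1,0],"twist":[0,0,0]},{"fingers":0,"translation":[4,1,0],"twist":[0,0,0]},{"fingers":0,"translation":[4,0,0],"twist":[0,0,0]},{"fingers":0,"translation":[0,0,0],"twist":[0,0,0]},{"fingers":0,"translation":[0,0,0],"twist":[0,0,0]},{"fingers":0,"translation":[0,0,0],"twist":[0,0,0]}]'; python3 - <<'E'
from h import *
np.save("pics/w16.npy",pose());snap("wrist","w16.png"); go(None)
a=cv2.imread("pics/w15.png")[:300];b=cv2.imread("pics/w16.png")[:300]
cv2.imwrite("pics/v.png",np.vstack([b,cv2.imread("pics/top15.png")[150:450][:, :640]]))
E
```

```text
clock: 40.5
position: [0.4996, 0.1711, 0.235]
tool_rot: [0.001, 0.001, 1.0, 0.0]
wrist_force: [0.3, 0.1, 0.5]
opening: 0.0467
grip_force: 0.0
pos [0.4998 0.1711 0.2347] tooly yaw 89.93 tilt 0.1
```

View pics/v.png

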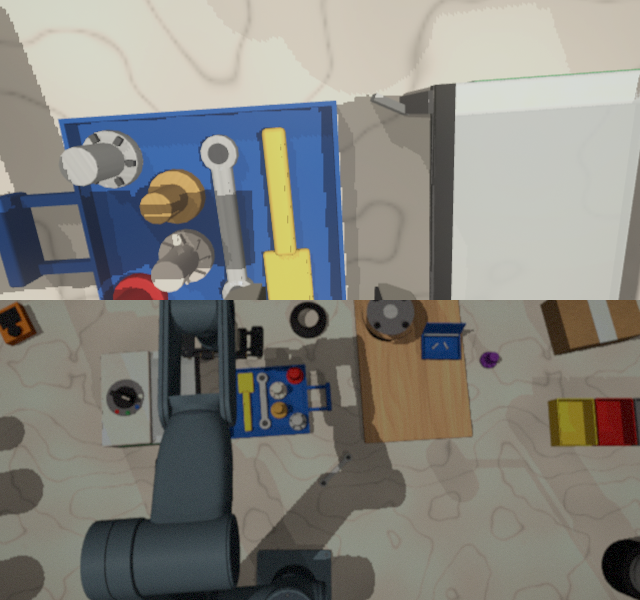

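w16: tray rim corners at (61,120) and (336,102); dryer roof near corner at (456,84); near vane tip at (372,97). The top view shows everything in the tray.

```bash
python3 - <<'E'
from h import *
M=np.array(r.calibration("wrist")["mount"]);K=np.array(r.calibration("wrist")["K"])
C5,C6=[(K,np.load(f"pics/{n}.npy")@M) for n in("w15","w16")]
g5,g6=[cv2.cvtColor(cv2.imread(f"pics/{n}.png"),cv2.COLOR_BGR2GRAY).astype(float) for n in("w15","w16")]
def edge(g,rows,c0,c1): # strongest dark->bright column per row
    return [(c0+np.argmax(np.diff(g[v,c0:c1])),v) for v in rows]
E6=edge(g6,range(95,300,5),435,475);E5=edge(g5,range(5,275,5),480,520)
for z in(.112,):
    for C,E in((C6,E6),(C5,E5)):
        P=np.array([plane(C,(u+.5,v),z)[:2] for u,v in E]); k=np.polyfit(P[:,0],P[:,1],1); res=P[:,1]-np.polyval(k,P[:,0]); ok=abs(res)<.003; k=np.polyfit(P[ok,0],P[ok,1],1)
        print("front edge y at x=.5",np.polyval(k,.5).round(4),"slope deg",np.degrees(np.arctan(k[0])).round(2),ok.sum(),len(ok))
N=plane(C6,(456,84),.112);F=plane(C5,(492,285),.112);print("corners",N,F,np.linalg.norm(F-N),np.degrees(np.arctan2((F-N)[1],(F-N)[0])))
print("vanes",plane(C6,(372,97),.03),plane(C5,(408,238),.03),plane(C5,(435,228),.03))
# tray
a,b=plane(C6,(61,120),.024),plane(C6,(336,102),.024);c=plane(C5,(371,198),.024)
print("tray",a,b,c,np.linalg.norm(b-a),np.linalg.norm(c-b),np.degrees(np.arctan2(*(c-b)[1::-1])),"centre",(a+c)/2)
# near roof side line direction
p,q=plane(C6,(456,84),.112),plane(C6,(638,70),.112); print("side dir",np.degrees(np.arctan2(*(q-p)[1::-1])))
# top view corners (orig): front edge of panel/roof
CT=cam("top"); 
for uv,z in(((101,203),.13),((101,296),.13),((199,290),.112),((198,200),.112)): print(uv,plane(CT,uv,z).round(4))
print("sel top",plane(CT,(124,246),.168))
E
```

```text
front edge y at x=.5 0.2605 slope deg 3.84 41 41
front edge y at x=.5 0.2605 slope deg 3.87 54 54
corners [0.40526422 0.25455608 0.112     ] [0.6543432 0.2713294 0.112    ] 0.2496431073316118 3.852560328031743
vanes [0.40981579 0.21335979 0.03      ] [0.64446718 0.22901327 0.03      ] [0.63539706 0.25190816 0.03      ]
tray [ 0.42731721 -0.04182779  0.024     ] [0.41343943 0.18485073 0.024     ] [0.61020443 0.1961785  0.024     ] 0.22710293821336175 0.1970908070059653 3.2948847193985347 centre [0.51876082 0.07717536 0.024     ]
side dir 94.10380688854534
(101, 203) [0.6367 0.5166 0.13  ]
(101, 296) [0.3875 0.5024 0.13  ]
(199, 290) [0.4027 0.2499 0.112 ]
(198, 200) [0.6477 0.2597 0.112 ]
sel top [0.51454582 0.43475455 0.168     ]
```

Dryer: front edge 249.6 mm long (must be 250), yaw 93.86°, mouth centre about (0.529, 0.263). Tray: yaw about 93.5°, but 24 mm off the dryer axis. I push its near side wall with both open fingertips, which also squares it.

```bash
python3 -m crank '[{"fingers":1,"translation":[4,-3,0],"twist":[0,0,-3.9]},{"fingers":1,"translation":[4,-3,0],"twist":[0,0,0]},{"fingers":1,"translation":[4,-3,4],"twist":[0,0,0]},{"fingers":1,"translation":[0,0,4],"twist":[0,0,0]},{"fingers":1,"translation":[0,0,4],"twist":[0,0,0]},{"fingers":1,"translation":[0,0,0],"twist":[0,0,0]},{"fingers":1,"translation":[0,0,0],"twist":[0,0,0]}]'; python3 -c "
from h import *
go((.385,.078,.025))"
```

```text
clock: 41.25
position: [0.3918, 0.0832, 0.1232]
tool_rot: [-0.001, -0.034, 0.999, 0.0]
wrist_force: [-0.3, 0.1, -0.1]
opening: 0.0924
grip_force: 0.0
pos [0.3918 0.0832 0.1232] tooly yaw 93.86 tilt 0.08
delta tool cm [ 0.7  -0.48  9.82]
```

```bash
python3 -m crank '[{"fingers":1,"translation":[0.7,-0.5,3],"twist":[0,0,0]},{"fingers":1,"translation":[0,0,3],"twist":[0,0,0]},{"fingers":1,"translation":[0,0,2.5],"twist":[0,0,0]},{"fingers":1,"translation":[0,0,1.2],"twist":[0,0,0]},{"fingers":1,"translation":[0,0,0],"twist":[0,0,0]},{"fingers":1,"translation":[-0.7,0,0],"twist":[0,0,0]},{"fingers":1,"translation":[-0.7,0,0],"twist":[0,0,0]},{"fingers":1,"translation":[-0.6,0,0],"twist":[0,0,0]},{"fingers":1,"translation":[-0.5,0,0],"twist":[0,0,0]},{"fingers":1,"translation":[0,0,0],"twist":[0,0,0]}]';python3 -m crank '[{"fingers":1,"translation":[-0.5,0,0],"twist":[0,0,0]},{"fingers":1,"translation":[-0.5,0,0],"twist":[0,0,0]},{"fingers":1,"translation":[-0.5,0,0],"twist":[0,0,0]},{"fingers":1,"translation":[0,0,0],"twist":[0,0,0]},{"fingers":1,"translation":[0,0,0],"twist":[0,0,0]}]'; python3 -c "
from h import *
C,im=snap('wrist','w17.png');np.save('pics/w17.npy',pose());go((.434,.079,.025))"
```

```text
clock: 42.25
position: [0.4079, 0.0799, 0.026]
tool_rot: [-0.002, -0.034, 0.999, 0.0]
wrist_force: [-4.6, -0.8, 4.4]
opening: 0.0927
grip_force: 2.5
clock: 42.75
position: [0.4216, 0.0811, 0.0253]
tool_rot: [-0.003, -0.034, 0.999, 0.0]
wrist_force: [-6.2, -0.7, -0.9]
opening: 0.0931
grip_force: 3.0
pos [0.4216 0.0811 0.0253] tooly yaw 93.89 tilt 0.34
delta tool cm [-1.22 -0.29  0.02]
```

```bash
python3 -m crank '[{"fingers":1,"translation":[-0.4,0,0],"twist":[0,0,0]},{"fingers":1,"translation":[-0.4,0,0],"twist":[0,0,0]},{"fingers":1,"translation":[0,0,0],"twist":[0,0,0]},{"fingers":1,"translation":[0,0,0],"twist":[0,0,0]}]';python3 -m crank '[{"fingers":1,"translation":[1.5,0,0],"twist":[0,0,0]},{"fingers":1,"translation":[0,0,-4],"twist":[0,0,0]},{"fingers":1,"translation":[0,0,-5],"twist":[0,0,0]},{"fingers":1,"translation":[-4,0,-5],"twist":[0,0,0]},{"fingers":1,"translation":[-5,0,-5],"twist":[0,0,0]},{"fingers":1,"translation":[-2,0,-2],"twist":[0,0,0]},{"fingers":1,"translation":[0,0,0],"twist":[0,0,0]},{"fingers":1,"translation":[0,0,0],"twist":[0,0,0]},{"fingers":1,"translation":[0,0,0],"twist":[0,0,0]}]'; cat > tray.py <<'E'
from h import *
C=cam("wrist"); im=r.snapshot("wrist")[:,:,::-1].copy(); cv2.imwrite("pics/tr.png",im); go(None)
h=cv2.cvtColor(im,cv2.COLOR_BGR2HSV); m=cv2.inRange(h,(100,130,30),(125,255,255)); m[335:]=0
c=max(cv2.findContours(m,cv2.RETR_EXTERNAL,cv2.CHAIN_APPROX_NONE)[0],key=cv2.contourArea)[:,0]
P=np.array([plane(C,q,.024)[:2] for q in c]); W=c
# near wall: min x ; +x end: max y (per-bin extremes), fit lines
def fit(ax,bins,sel):
    pts=[]
    for b in bins:
        s=(abs(P[:,1-ax]-b)<.004)&(W[:,0]>3)&(W[:,0]<636)&(W[:,1]>3)&(W[:,1]<330)
        if s.any(): pts.append((b,sel(P[s][:,ax])))
    pts=np.array(pts); k=np.polyfit(*pts.T,1); r_=pts[:,1]-np.polyval(k,pts[:,0]); ok=abs(r_-np.median(r_))<.0025; k=np.polyfit(*pts[ok].T,1); return k,ok.sum(),len(ok)
y1=P[:,1].max(); k,n,N=fit(0,np.arange(y1-.19,y1-.02,.01),min); print("near wall x@y=.1",np.polyval(k,.1).round(4),"tray yaw",(90-np.degrees(np.arctan(k[0]))).round(2),n,N)
x0=P[:,0].min(); k2,n,N=fit(1,np.arange(x0+.02,x0+.14,.01),max); print("end y@x=.52",np.polyval(k2,.52).round(4),"yaw",(90+np.degrees(np.arctan(k2[0]))).round(2),n,N)
E
python3 tray.py
```

```text
clock: 43.2
position: [0.4299, 0.0816, 0.0253]
tool_rot: [-0.003, -0.034, 0.999, 0.0]
wrist_force: [-6.2, 0.0, -2.7]
opening: 0.093
grip_force: 2.9
clock: 44.1
position: [0.502, 0.0862, 0.2088]
tool_rot: [-0.002, -0.034, 0.999, 0.0]
wrist_force: [-0.7, 0.1, -1.0]
opening: 0.0927
grip_force: 0.0
pos [0.5019 0.0863 0.2088] tooly yaw 93.89 tilt 0.19
near wall x@y=.1 0.439 tray yaw 93.55 17 17
end y@x=.52 0.1913 yaw 93.9 11 12
```

```bash
python3 -m crank '[{"fingers":1,"translation":[-1,-4.7,0],"twist":[0,0,0]},{"fingers":1,"translation":[-1,-4.7,0],"twist":[0,0,0]},{"fingers":1,"translation":[-1,-4.7,0],"twist":[0,0,0]},{"fingers":1,"translation":[-0.8,-4.6,0],"twist":[0,0,0]},{"fingers":1,"translation":[0,0,0],"twist":[0,0,8.5]},{"fingers":1,"translation":[0,0,0],"twist":[0,0,8.5]},{"fingers":1,"translation":[0,0,0],"twist":[0,0,8.5]},{"fingers":1,"translation":[0,0,0],"twist":[0,0,8.5]},{"fingers":1,"translation":[0,0,0],"twist":[0,0,8.5]},{"fingers":1,"translation":[0,0,0],"twist":[0,0,8.5]},{"fingers":1,"translation":[0,0,0],"twist":[0,0,8.5]},{"fingers":1,"translation":[0,0,0],"twist":[0,0,8.5]}]';python3 -m crank '[{"fingers":1,"translation":[0,0,3],"twist":[0,0,8.5]},{"fingers":1,"translation":[0,0,3],"twist":[0,0,8.5]},{"fingers":1,"translation":[0,0,2],"twist":[0,0,5]},{"fingers":1,"translation":[0,0,0],"twist":[0,0,0]},{"fingers":1,"translation":[0,0,0],"twist":[0,0,0]}]'; python3 - <<'E'
from h import *
C,im=snap("wrist","w18.png"); go((.5525,-.0972,.033))
h=cv2.cvtColor(im,cv2.COLOR_BGR2HSV); m=cv2.inRange(h,(100,130,30),(125,255,255)); cv2.imwrite("pics/m.png",m)
for p in((-.04,-.007),(.04,-.007),(-.04,.007),(.04,.007)):
    w=np.array([.5525,-.0972])+p[0]*np.array([.998,.066])+p[1]*np.array([-.066,.998]); print("expected bar corner px",proj(C,(*w,.042)).round())
for v in range(200,330,8):
    c=np.nonzero(m[v])[0]; print(v,(c.min(),c.max(),len(c)) if len(c) else None,end=" ")
E
```

```text
clock: 45.35
position: [0.5529, -0.0973, 0.209]
tool_rot: [-0.001, 0.533, 0.846, -0.0]
wrist_force: [0.1, -0.0, 0.0]
opening: 0.0929
grip_force: 0.0
clock: 45.85
position: [0.5535, -0.0975, 0.1299]
tool_rot: [-0.001, 0.682, 0.732, -0.0]
wrist_force: [-0.6, -0.2, 0.4]
opening: 0.093
grip_force: 0.0
pos [ 0.5543 -0.0978  0.1308] tooly yaw 4.02 tilt 0.02
delta tool cm [ 0.08 -0.18  9.78]
expected bar corner px [250. 262.]
expected bar corner px [383. 263.]
expected bar corner px [249. 240.]
expected bar corner px [385. 241.]
200 (np.int64(260), np.int64(374), 29) 208 (np.int64(260), np.int64(374), 30) 216 (np.int64(261), np.int64(374), 29) 224 (np.int64(261), np.int64(374), 29) 232 None 240 (np.int64(275), np.int64(378), 66) 248 (np.int64(253), np.int64(380), 128) 256 (np.int64(255), np.int64(379), 125) 264 None 272 None 280 None 288 None 296 None 304 None 312 None 320 None 328 None
```

The handle bar's top is at columns 253–380, rows 240–262, as predicted. I descend over its ends and grip.

```bash
python3 -m crank '[{"fingers":1,"translation":[0,-0.2,3],"twist":[0,0,0]},{"fingers":1,"translation":[0,0,3],"twist":[0,0,0]},{"fingers":1,"translation":[0,0,2.5],"twist":[0,0,0]},{"fingers":1,"translation":[0,0,1.2],"twist":[0,0,0]},{"fingers":1,"translation":[0,0,0],"twist":[0,0,0]},{"fingers":-1,"translation":[0,0,0],"twist":[0,0,0]},{"fingers":-1,"translation":[0,0,0],"twist":[0,0,0]},{"fingers":-1,"translation":[0,0,0],"twist":[0,0,0]},{"fingers":-1,"translation":[0,0,0],"twist":[0,0,0]}]'; python3 -c "
from h import *
go((.5355,.203,.033))"
```

```text
clock: 46.8
position: [0.5528, -0.0985, 0.0348]
tool_rot: [0.001, 0.682, 0.731, -0.0]
wrist_force: [-2.7, -2.6, 6.3]
opening: 0.0799
grip_force: 30.0
pos [ 0.5528 -0.0985  0.0348] tooly yaw 3.93 tilt 0.11
delta tool cm [30.2   0.34  0.14]
```

```bash
python3 -m crank '[{"fingers":-1,"translation":[0.5,0,0],"twist":[0,0,0]},{"fingers":-1,"translation":[1,0,0],"twist":[0,0,0]},{"fingers":-1,"translation":[1,0,0],"twist":[0,0,0]},{"fingers":-1,"translation":[1,0,0],"twist":[0,0,0]},{"fingers":-1,"translation":[1,0,0],"twist":[0,0,0]},{"fingers":-1,"translation":[1,0,0],"twist":[0,0,0]},{"fingers":-1,"translation":[0.5,0,0],"twist":[0,0,0]},{"fingers":-1,"translation":[0,0,0],"twist":[0,0,0]}]'; python3 tray.py; python3 - <<'E'
from h import *
C=cam("wrist"); im=cv2.imread("pics/tr.png"); cv2.imwrite("pics/w19.png",im); go((.533,.203,.033))
E
```

```text
clock: 47.6
position: [0.5494, -0.0392, 0.0348]
tool_rot: [0.002, 0.682, 0.732, -0.0]
wrist_force: [0.6, -4.2, 3.9]
opening: 0.0797
grip_force: 30.0
pos [ 0.5494 -0.0392  0.0348] tooly yaw 4.04 tilt 0.21
near wall x@y=.1 -1.0334 tray yaw 175.57 1 9
end y@x=.52 0.0244 yaw 89.66 6 13
pos [ 0.5494 -0.0392  0.0348] tooly yaw 4.04 tilt 0.21
delta tool cm [24.27  0.07  0.11]tray.py:12: RankWarning: Polyfit may be poorly conditioned
  pts=np.array(pts); k=np.polyfit(*pts.T,1); r_=pts[:,1]-np.polyval(k,pts[:,0]); ok=abs(r_-np.median(r_))<.0025; k=np.polyfit(*pts[ok].T,1); return k,ok.sum(),len(ok)
```

View pics/w19.png

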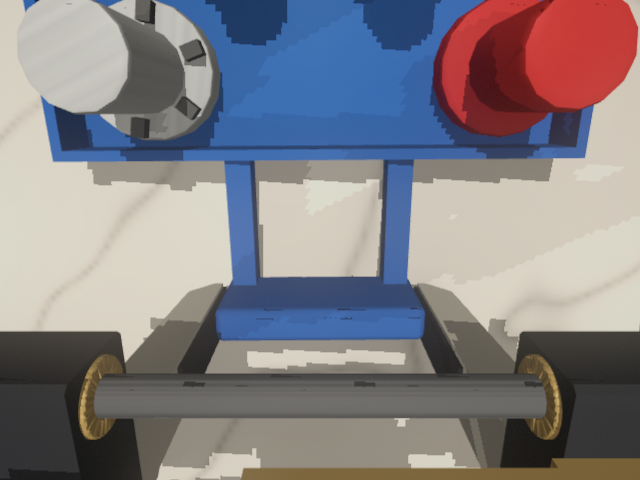

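The bar is squarely gripped and the tray edge runs level across (row about 155). I slide on, watching the force.

```bash
python3 -m crank '[{"fingers":-1,"translation":[0.5,0,0],"twist":[0,0,0]},{"fingers":-1,"translation":[0.8,0,0],"twist":[0,0,0]},{"fingers":-1,"translation":[0.8,0,0],"twist":[0,0,0]},{"fingers":-1,"translation":[0.8,0,0],"twist":[0,0,0]},{"fingers":-1,"translation":[0.8,0,0],"twist":[0,0,0]},{"fingers":-1,"translation":[0.8,0,0],"twist":[0,0,0]},{"fingers":-1,"translation":[0.5,0,0],"twist":[0,0,0]}]'; python3 -m crank '[{"fingers":-1,"translation":[0.5,0,0],"twist":[0,0,0]},{"fingers":-1,"translation":[0.8,0,0],"twist":[0,0,0]},{"fingers":-1,"translation":[0.8,0,0],"twist":[0,0,0]},{"fingers":-1,"translation":[0.8,0,0],"twist":[0,0,0]},{"fingers":-1,"translation":[0.8,0,0],"twist":[0,0,0]},{"fingers":-1,"translation":[0.8,0,0],"twist":[0,0,0]},{"fingers":-1,"translation":[0.5,0,0],"twist":[0,0,0]}]';  python3 -c "
from h import *
go((.533,.203,.033))"
```

```text
clock: 48.35
position: [0.5462, 0.0098, 0.0348]
tool_rot: [0.002, 0.682, 0.731, -0.001]
wrist_force: [0.8, -10.5, 5.7]
opening: 0.0799
grip_force: 30.1
clock: 49.05
position: [0.5427, 0.0598, 0.0348]
tool_rot: [0.002, 0.682, 0.731, -0.0]
wrist_force: [0.9, -10.9, 6.6]
opening: 0.0799
grip_force: 30.1
pos [0.5427 0.0598 0.0348] tooly yaw 4.0 tilt 0.25
delta tool cm [14.35  0.03  0.13]
```

```bash
python3 -m crank '[{"fingers":-1,"translation":[0.5,0,0],"twist":[0,0,0]},{"fingers":-1,"translation":[0.9,0,0],"twist":[0,0,0]},{"fingers":-1,"translation":[0.9,0,0],"twist":[0,0,0]},{"fingers":-1,"translation":[0.9,0,0],"twist":[0,0,0]},{"fingers":-1,"translation":[0.9,0,0],"twist":[0,0,0]},{"fingers":-1,"translation":[0.9,0,0],"twist":[0,0,0]},{"fingers":-1,"translation":[0.5,0,0],"twist":[0,0,0]}]'; python3 -m crank '[{"fingers":-1,"translation":[0.5,0,0],"twist":[0,0,0]},{"fingers":-1,"translation":[0.9,0,0],"twist":[0,0,0]},{"fingers":-1,"translation":[0.9,0,0],"twist":[0,0,0]},{"fingers":-1,"translation":[0.9,0,0],"twist":[0,0,0]},{"fingers":-1,"translation":[0.9,0,0],"twist":[0,0,0]},{"fingers":-1,"translation":[0.9,0,0],"twist":[0,0,0]},{"fingers":-1,"translation":[0.5,0,0],"twist":[0,0,0]}]';  python3 -c "
from h import *
go((.533,.203,.033))"
```

```text
clock: 49.75
position: [0.5389, 0.1149, 0.0348]
tool_rot: [0.002, 0.682, 0.731, -0.0]
wrist_force: [1.5, -10.8, 6.8]
opening: 0.0794
grip_force: 30.0
clock: 50.45
position: [0.5351, 0.1698, 0.0348]
tool_rot: [0.002, 0.682, 0.731, -0.0]
wrist_force: [0.4, -11.5, 7.0]
opening: 0.0799
grip_force: 30.0
pos [0.5351 0.1698 0.0348] tooly yaw 3.96 tilt 0.22
delta tool cm [3.32 0.01 0.17]
```

```bash
python3 -m crank '[{"fingers":-1,"translation":[0.5,0,0],"twist":[0,0,0]},{"fingers":-1,"translation":[0.5,0,0],"twist":[0,0,0]},{"fingers":-1,"translation":[0.5,0,0],"twist":[0,0,0]},{"fingers":-1,"translation":[0.5,0,0],"twist":[0,0,0]},{"fingers":-1,"translation":[0.4,0,0],"twist":[0,0,0]},{"fingers":-1,"translation":[0.3,0,0],"twist":[0,0,0]}]'; python3 -m crank '[{"fingers":-1,"translation":[0.3,0,0],"twist":[0,0,0]},{"fingers":-1,"translation":[0,0,0],"twist":[0,0,0]}]';  python3 -m crank '[{"fingers":-1,"translation":[0.2,0,0],"twist":[0,0,0]},{"fingers":-1,"translation":[0,0,0],"twist":[0,0,0]}]';  python3 -m crank '[{"fingers":-1,"translation":[0.2,0,0],"twist":[0,0,0]},{"fingers":-1,"translation":[0,0,0],"twist":[0,0,0]}]'; python3 -c "
from h import *
go((.533,.203,.033))"
```

```text
clock: 51.05
position: [0.5334, 0.191, 0.0346]
tool_rot: [0.004, 0.682, 0.732, -0.004]
wrist_force: [-1.0, -36.1, 9.0]
opening: 0.0797
grip_force: 30.0
clock: 51.25
position: [0.5328, 0.1935, 0.0344]
tool_rot: [0.004, 0.682, 0.731, -0.004]
wrist_force: [-0.9, -33.6, 9.0]
opening: 0.0797
grip_force: 30.0
clock: 51.45
position: [0.5325, 0.1948, 0.0343]
tool_rot: [0.004, 0.682, 0.731, -0.005]
wrist_force: [-0.3, -37.0, 10.2]
opening: 0.0798
grip_force: 30.0
clock: 51.65
position: [0.532, 0.1965, 0.0341]
tool_rot: [0.004, 0.682, 0.731, -0.005]
wrist_force: [-1.8, -37.8, 9.0]
opening: 0.0798
grip_force: 30.0
pos [0.532  0.1965 0.0341] tooly yaw 4.02 tilt 0.77
delta tool cm [0.64 0.14 0.11]
```

```bash
python3 - <<'E'
from h import *
C,im=snap("wrist","w20.png"); o=cv2.imread("pics/w19.png")
for n,i in(("w19",o),("now",im)):
    h=cv2.cvtColor(i,cv2.COLOR_BGR2HSV); m=cv2.inRange(h,(100,130,30),(125,255,255))[:340]
    for u in(245,320,395):
        d=np.diff(m[:,u].astype(int)); print(n,u,[(v,'+' if d[v]>0 else '-') for v in np.nonzero(d)[0]][-8:])
g=cv2.cvtColor(im,cv2.COLOR_BGR2GRAY)
for u in(100,320,540): print(u,[int(x) for x in g[0:280:8,u]])
for u in(245,320,395):
    for v in (155,): print(plane(C,(u,v),.024))
E
```

```text
w19 245 [(np.int64(284), '-'), (np.int64(306), '+')]
w19 320 [(np.int64(159), '-'), (np.int64(304), '+'), (np.int64(338), '-')]
w19 395 [(np.int64(284), '-'), (np.int64(294), '+'), (np.int64(295), '-'), (np.int64(297), '+'), (np.int64(338), '-')]
now 245 [(np.int64(265), '+')]
now 320 [(np.int64(294), '+')]
now 395 [(np.int64(265), '+')]
100 [185, 186, 186, 186, 186, 198, 198, 199, 199, 198, 198, 198, 199, 199, 199, 198, 199, 201, 190, 188, 188, 185, 189, 187, 182, 60, 57, 59, 57, 58, 59, 61, 57, 60, 154]
320 [190, 190, 190, 191, 191, 191, 191, 192, 192, 193, 193, 193, 193, 193, 193, 193, 193, 191, 191, 190, 190, 188, 192, 196, 183, 65, 62, 58, 55, 54, 51, 49, 49, 48, 134]
540 [185, 185, 186, 186, 187, 184, 185, 188, 187, 189, 188, 188, 189, 188, 189, 188, 189, 186, 189, 189, 189, 186, 188, 201, 182, 61, 61, 57, 55, 52, 52, 53, 55, 57, 148]
[0.50101628 0.2583197  0.024     ]
[0.52877154 0.26027782 0.024     ]
[0.55649951 0.26223401 0.024     ]
```

```bash
python3 - <<'E'
from h import *
C=cam("wrist"); a=cv2.imread("pics/w19.png");b=cv2.imread("pics/w20.png")
for u in(300,340):
    for n,i in(("w19",a),("w20",b)): print(u,n,[(v,*i[v,u].tolist()) for v in range(258,352,4)])
for v in (277,290,300,304): print(v,plane(C,(320,v),.042)[1].round(4))
roof=plane(C,(320,196),.112); print("roof edge",roof)
E
```

```text
300 w19 [(258, 190, 204, 212), (262, 191, 205, 212), (266, 190, 204, 212), (270, 190, 203, 212), (274, 189, 203, 211), (278, 110, 78, 65), (282, 111, 78, 64), (286, 112, 77, 63), (290, 111, 75, 59), (294, 112, 75, 60), (298, 113, 75, 58), (302, 113, 74, 55), (306, 115, 75, 56), (310, 151, 95, 63), (314, 164, 104, 66), (318, 164, 102, 65), (322, 163, 101, 64), (326, 174, 110, 69), (330, 174, 109, 69), (334, 172, 107, 66), (338, 153, 96, 63), (342, 135, 145, 150), (346, 135, 145, 151), (350, 176, 189, 195)]
300 w20 [(258, 48, 48, 50), (262, 47, 47, 48), (266, 106, 116, 122), (270, 122, 133, 138), (274, 120, 131, 138), (278, 119, 131, 137), (282, 120, 131, 137), (286, 121, 131, 137), (290, 171, 185, 192), (294, 131, 113, 104), (298, 107, 64, 40), (302, 108, 66, 39), (306, 108, 65, 40), (310, 110, 65, 38), (314, 110, 65, 40), (318, 111, 66, 41), (322, 112, 67, 42), (326, 112, 67, 40), (330, 144, 87, 50), (334, 170, 105, 59), (338, 178, 109, 62), (342, 116, 69, 43), (346, 116, 71, 44), (350, 117, 71, 44)]
340 w19 [(258, 188, 201, 209), (262, 186, 200, 208), (266, 184, 198, 205), (270, 182
[... 314 characters left out ...]
68), (334, 172, 107, 66), (338, 148, 91, 59), (342, 133, 143, 149), (346, 133, 143, 149), (350, 132, 141, 149)]
340 w20 [(258, 46, 46, 47), (262, 48, 48, 48), (266, 105, 113, 118), (270, 123, 134, 140), (274, 123, 133, 139), (278, 123, 133, 139), (282, 124, 134, 140), (286, 122, 133, 139), (290, 122, 133, 138), (294, 109, 81, 67), (298, 106, 64, 38), (302, 107, 64, 39), (306, 108, 65, 38), (310, 110, 66, 40), (314, 110, 64, 39), (318, 110, 64, 38), (322, 111, 66, 40), (326, 111, 66, 38), (330, 148, 90, 51), (334, 173, 106, 59), (338, 177, 109, 61), (342, 150, 91, 52), (346, 116, 70, 42), (350, 116, 70, 43)]
277 0.2191
290 0.214
300 0.21
304 0.2084
roof edge [0.52880728 0.26268135 0.112     ]
```

```bash
python3 - <<'E'
from h import *
C=cam("wrist")
print("true front edge of roof trim",[plane(C,(u,265),.112).round(4) for u in(200,320,440)])
b=plane(C,(320,329),.042); print("bar tray-side edge",b.round(4),"-> front wall y",(b[1]+.053*.9977).round(4))
M=np.array(r.calibration("wrist")["mount"]);C6=(C[0],np.load("pics/w16.npy")@M);print("w16 dark strip left edge",plane(C6,(432,200),.112).round(4))
C5=cam("top");print("selector",plane(C5,(124,246),.168))
E
```

```text
true front edge of roof trim [array([0.5084, 0.2488, 0.112 ]), array([0.5297, 0.2503, 0.112 ]), array([0.5509, 0.2518, 0.112 ])]
bar tray-side edge [0.5332 0.1982 0.042 ] -> front wall y 0.2511
w16 dark strip left edge [0.4756 0.2459 0.112 ]
selector [0.51454582 0.43475455 0.168     ]
```

The tray's front wall (y≈0.251) is level with the true roof edge (0.250), so it is home; the dark strip was roof trim. I release, lift and look at the selector.

```bash
python3 -m crank '[{"fingers":1,"translation":[-0.4,0,0],"twist":[0,0,0]},{"fingers":1,"translation":[0,0,0],"twist":[0,0,0]},{"fingers":1,"translation":[0,0,0],"twist":[0,0,0]},{"fingers":1,"translation":[0,0,-3],"twist":[0,0,0]},{"fingers":1,"translation":[0,0,-4],"twist":[0,0,0]},{"fingers":1,"translation":[0,0,-5],"twist":[0,0,0]},{"fingers":1,"translation":[0,0,-5],"twist":[0,0,0]},{"fingers":1,"translation":[0,0,-5],"twist":[0,0,0]},{"fingers":1,"translation":[0,0,-4],"twist":[0,0,0]},{"fingers":1,"translation":[4,0,0],"twist":[0,0,0]},{"fingers":1,"translation":[4,0,0],"twist":[0,0,0]},{"fingers":1,"translation":[4,0,0],"twist":[0,0,0]}]'; python3 -m crank '[{"fingers":0,"translation":[0,0,0],"twist":[0,0,0]},{"fingers":0,"translation":[0,0,0],"twist":[0,0,0]},{"fingers":0,"translation":[0,0,0],"twist":[0,0,0]}]'; python3 - <<'E'
from h import *
np.save("pics/w21.npy",pose()); C,im=snap("wrist","w21.png"); go(None)
h=cv2.cvtColor(im,cv2.COLOR_BGR2HSV)
def cc(m,lo,hi,name):
    n,l,st,ce=cv2.connectedComponentsWithStats(m.astype(np.uint8))
    for s,c in zip(st[1:],ce[1:]):
        if lo<s[4]<hi: print(name,s.tolist(),c.round(1),plane(C,c,.13)[:2].round(4))
m=(h[...,2]<55);m[335:]=0;cc(m,300,30000,"black")
for n,a,b in(("green",40,85),("blue",95,130)):
    m=(h[...,0]>a)&(h[...,0]<b)&(h[...,1]>100);m[335:]=0;cc(m,15,3000,n)
m=((h[...,0]<6)|(h[...,0]>172))&(h[...,1]>120);m[335:]=0;cc(m,15,3000,"red")
print(proj(C,(.516,.435,.13)),proj(C,(.516,.435,.169)))
E
```

```text
clock: 52.9
position: [0.5234, 0.3233, 0.2941]
tool_rot: [0.0, 0.683, 0.731, 0.001]
wrist_force: [0.1, 0.6, -0.3]
opening: 0.0931
grip_force: 0.0
clock: 53.2
position: [0.5237, 0.3208, 0.2931]
tool_rot: [0.0, 0.683, 0.731, -0.0]
wrist_force: [-0.8, -0.0, 0.3]
opening: 0.0741
grip_force: 0.0
pos [0.5238 0.3204 0.2932] tooly yaw 3.86 tilt 0.02
black [277, 0, 89, 90, 6281] [321.5  41.7] [0.5173 0.4464]
black [263, 284, 172, 51, 2259] [363.6 298.4] [0.5644 0.259 ]
black [206, 286, 30, 49, 734] [224.  316.1] [0.4519 0.2354]
black [0, 332, 135, 3, 402] [ 66.5 333. ] [0.3216 0.211 ]
black [506, 332, 134, 3, 394] [573.6 333. ] [0.741  0.2398]
green [252, 46, 17, 19, 245] [260.1  55. ] [0.4758 0.4352]
blue [274, 85, 17, 18, 241] [281.9  93.6] [0.4918 0.4112]
blue [286, 297, 10, 8, 68] [290.7 300.6] [0.5057 0.2529]
blue [283, 298, 74, 28, 1523] [323.8 314.3] [0.5333 0.2427]
red [257, 0, 19, 19, 287] [266.2   8.8] [0.479 0.464]
[318.50592705  59.62308149] [318.26664207  51.53685453]
```

Dial centre from the three marks agrees at (0.5166, 0.4452), radius 42 mm. Now the pointer angle.

```bash
python3 -m crank '[{"fingers":0,"translation":[4,0,0],"twist":[0,0,0]},{"fingers":0,"translation":[4,0,0],"twist":[0,0,0]},{"fingers":0,"translation":[0,0,0],"twist":[0,0,0]},{"fingers":0,"translation":[0,0,0],"twist":[0,0,0]},{"fingers":0,"translation":[0,0,0],"twist":[0,0,0]}]'; cat > sel.py <<'E'
from h import *
C,im=snap("wrist","sel.png"); go((.5166,.4452,.158))
c=np.array([.5166,.4452]); cp=proj(C,(*c,.169)); cb=proj(C,(*c,.13)); print("centre px top",cp.round(1),"base",cb.round(1))
h=cv2.cvtColor(im,cv2.COLOR_BGR2HSV); m=((h[...,1]<70)&(h[...,2]>110)).astype(np.uint8); m[332:]=0
n,l,st,ce=cv2.connectedComponentsWithStats(m)
for i in range(1,n):
    p=plane(C,ce[i],.169)[:2]-c
    if 8<st[i,4]<3000 and np.linalg.norm(p)<.045:
        ys,xs=np.nonzero(l==i); Q=np.array([plane(C,q,.169)[:2]-c for q in zip(xs,ys)]); a=lambda d:round(float((np.degrees(np.arctan2(-.998,.067))-np.degrees(np.arctan2(d[1],d[0])))%360),1)
        w,v=np.linalg.eigh(np.cov(Q.T)); d=v[:,1]; d=d if d@p>0 else -d
        print(st[i].tolist(),"rel",p.round(4),"bearing cw deg",a(p),"line dir",a(d),"ratio",(w[1]/w[0]).round(1))
E
python3 sel.py; python3 - <<'E'
import cv2,numpy as np
g=cv2.cvtColor(cv2.imread("pics/sel.png"),cv2.COLOR_BGR2GRAY)
E
```

```text
clock: 53.75
position: [0.5188, 0.3994, 0.2933]
tool_rot: [0.0, 0.683, 0.73, -0.0]
wrist_force: [0.4, -0.8, -0.9]
opening: 0.0462
grip_force: 0.0
pos [0.5189 0.3993 0.2935] tooly yaw 3.79 tilt 0.03
delta tool cm [ 4.6   0.07 13.54]
centre px top [319.4 166.7] base [319.5 160.3]
[301, 176, 17, 31, 215] rel [-0.0057 -0.0163] bearing cw deg 23.1 line dir 24.0 ratio 21.1
```

```bash
python3 -m crank '[{"fingers":0,"translation":[2.3,0.1,0],"twist":[0,0,0]},{"fingers":0,"translation":[2.3,0,0],"twist":[0,0,0]},{"fingers":0,"translation":[0,0,2],"twist":[0,0,7.8]},{"fingers":0,"translation":[0,0,2],"twist":[0,0,7.8]},{"fingers":0,"translation":[0,0,2],"twist":[0,0,7.8]},{"fingers":0,"translation":[0,0,2],"twist":[0,0,0]},{"fingers":0,"translation":[0,0,0],"twist":[0,0,0]},{"fingers":0,"translation":[0,0,0],"twist":[0,0,0]}]'; python3 -c "
from h import *
go((.5166,.4452,.159))"
```

```text
clock: 54.6
position: [0.5167, 0.4459, 0.2137]
tool_rot: [0.0, 0.817, 0.577, -0.0]
wrist_force: [0.4, -0.0, 0.8]
opening: 0.0462
grip_force: 0.0
pos [0.5167 0.4459 0.2137] tooly yaw -19.56 tilt 0.02
delta tool cm [-0.07  0.01  5.47]
```

```bash
python3 -m crank '[{"fingers":0,"translation":[-0.1,0,2.5],"twist":[0,0,0]},{"fingers":0,"translation":[0,0,2],"twist":[0,0,0]},{"fingers":0,"translation":[0,0,0.9],"twist":[0,0,0]},{"fingers":0,"translation":[0,0,0],"twist":[0,0,0]},{"fingers":-1,"translation":[0,0,0],"twist":[0,0,0]},{"fingers":-1,"translation":[0,0,0],"twist":[0,0,0]},{"fingers":-1,"translation":[0,0,0],"twist":[0,0,0]},{"fingers":-1,"translation":[0,0,0],"twist":[0,0,0]},{"fingers":-1,"translation":[0,0,0],"twist":[0,0,0]}]'; python3 -c "
from h import *
go((.5166,.4452,.159))"
```

```text
clock: 55.5
position: [0.5163, 0.446, 0.1598]
tool_rot: [0.0, 0.817, 0.577, 0.001]
wrist_force: [0.0, -0.3, 1.5]
opening: 0.0137
grip_force: 30.0
pos [0.5163 0.446  0.1598] tooly yaw -19.51 tilt 0.07
delta tool cm [-0.07  0.05  0.08]
```

```bash
python3 -m crank '[{"fingers":-1,"translation":[0,0,0],"twist":[0,0,4]},{"fingers":-1,"translation":[0,0,0],"twist":[0,0,6]},{"fingers":-1,"translation":[0,0,0],"twist":[0,0,6]},{"fingers":-1,"translation":[0,0,0],"twist":[0,0,6]},{"fingers":-1,"translation":[0,0,0],"twist":[0,0,6]},{"fingers":-1,"translation":[0,0,0],"twist":[0,0,6]},{"fingers":-1,"translation":[0,0,0],"twist":[0,0,6]},{"fingers":-1,"translation":[0,0,0],"twist":[0,0,6]},{"fingers":-1,"translation":[0,0,0],"twist":[0,0,6]},{"fingers":-1,"translation":[0,0,0],"twist":[0,0,5]},{"fingers":-1,"translation":[0,0,0],"twist":[0,0,0]},{"fingers":-1,"translation":[0,0,0],"twist":[0,0,0]}]'; python3 -m crank '[{"fingers":0,"translation":[0,0,0],"twist":[0,0,0]},{"fingers":0,"translation":[0,0,0],"twist":[0,0,0]},{"fingers":0,"translation":[0,0,0],"twist":[0,0,0]},{"fingers":0,"translation":[0,0,-3],"twist":[0,0,0]},{"fingers":0,"translation":[0,0,-4],"twist":[0,0,0]},{"fingers":0,"translation":[0,0,-4],"twist":[0,0,0]},{"fingers":0,"translation":[-4,0,-3],"twist":[0,0,0]},{"fingers":0,"translation":[-2,0,0],"twist":[0,0,0]},{"fingers":0,"translation":[0,0,0],"twist":[0,0,0]},{"fingers":0,"translation":[0,0,0],"twist":[0,0,0]}]'; python3 sel.py
```

```text
clock: 56.7
position: [0.5172, 0.445, 0.1599]
tool_rot: [0.001, 0.993, 0.118, 0.001]
wrist_force: [3.5, -4.2, 1.7]
opening: 0.0138
grip_force: 30.0
clock: 57.7
position: [0.4573, 0.4322, 0.2992]
tool_rot: [-0.0, 0.993, 0.118, 0.0]
wrist_force: [0.1, 0.2, -0.3]
opening: 0.0464
grip_force: 0.0
pos [0.4578 0.432  0.2986] tooly yaw -76.48 tilt 0.05
delta tool cm [ 6.04  0.09 14.05]
centre px top [322. 144.] base [321.7 140.4]
```

```bash
sed -e 's/h\[...,1\]<70)&(h\[...,2\]>110/h[...,1]<90)\&(h[...,2]>70/' sel.py > sel2.py; python3 sel2.py; python3 - <<'E'
import cv2,numpy as np
g=cv2.cvtColor(cv2.imread("pics/sel.png"),cv2.COLOR_BGR2GRAY)
print(cv2.resize(g[95:235,255:395],(28,28),interpolation=cv2.INTER_AREA))
E
```

```text
pos [0.458  0.4319 0.2982] tooly yaw -76.5 tilt 0.08
delta tool cm [ 6.02  0.07 14.01]
centre px top [321.4 144.5] base [321.2 140.8]
[[198 198 157 125 124 124 122 117 115 114 113 106  95  87  96 107 113 113
  118 122 122 122 122 122 146 195 198 197]
 [198 179 126 125 124 123 118 114 114  97  64  49  51  50  49  47  61  82
   97 111 121 122 122 122 123 173 197 197]
 [198 145 125 125 124 119 115 112  71  54  53  49  57  56  53  44  45  46
   56  73 114 121 122 122 122 151 197 197]
 [185 126 125 124 124 117 112  70  55  54  53  48  56  54  52  44  44  45
   46  56  99 121 122 122 122 125 182 197]
 [159 125 125 124 124 115  82  56  55  53  52  47  53  53  50  42  43  44
   45  51  67 111 121 121 122 122 153 197]
 [141 125 124 124 122 110  58  56  55  52  51  47  54  52  50  41  43  43
   44  53  56  89 121 121 122 122 134 196]
 [129 125 124 124 120  89  57  56  54  52  51  46  54  51  49  41  42  43
   44  50  54  76 117 121 121 122 128 187]
 [126 125 124 124 120  76  57  56  55  52  51  46  52  51  48  41  41  42
   43  51  53  65 100 121 121 122 124 194]
 [125 125 124 124 122  68  57 
[... 1610 characters left out ...]
199 199 199 199 199 199 199 199 198 196 184 169 162 160 164 174 183 195
  198 198 198 154 142 142 142 142 140 137]
 [198 199 199 199 199 199 199 199 199 199 199 198 198 198 198 198 198 198
  198 198 198 167 143 143 142 140 140 140]
 [197 199 199 199 199 199 199 199 199 199 199 199 199 198 199 199 199 198
  198 198 198 156 144 143 143 141 141 146]
 [195 199 199 200 200 199 199 199 199 199 199 199 199 199 199 199 199 198
  198 198 198 169 144 144 143 143 141 151]
 [195 198 199 199 200 199 199 199 199 199 199 199 199 199 199 199 199 198
  198 198 198 153 143 144 144 143 141 158]
 [195 196 199 199 199 199 199 199 199 199 199 199 199 199 199 199 199 198
  198 198 198 158 144 144 144 144 141 163]]
```

```bash
python3 - <<'E'
from h import *
M=np.array(r.calibration("wrist")["mount"]);K=np.array(r.calibration("wrist")["K"]);C=(K,np.load("pics/w21.npy")@M)
im=cv2.imread("pics/w21.png")
print([(v,*im[v,320].tolist()) for v in range(270,334,2)])
for d in(0,-.004,-.008):
    f=lambda a,z:proj(C,(.5297-.0675*a,.2503+a*.9977,z))[1].round(1)
    print(d,"roof edge",f(0,.112),"face bottom",f(d-.053,.006),"top tray-side",f(d-.053,.042),"top outer",f(d-.067,.042))
E
```

```text
[(270, 161, 169, 170), (272, 161, 169, 170), (274, 162, 170, 171), (276, 161, 169, 170), (278, 144, 150, 150), (280, 140, 147, 146), (282, 140, 147, 146), (284, 51, 51, 51), (286, 50, 51, 52), (288, 50, 50, 51), (290, 50, 51, 52), (292, 50, 50, 51), (294, 49, 51, 52), (296, 62, 65, 67), (298, 97, 106, 111), (300, 97, 106, 110), (302, 104, 91, 85), (304, 85, 58, 44), (306, 86, 58, 45), (308, 85, 58, 45), (310, 85, 58, 45), (312, 87, 57, 44), (314, 97, 63, 46), (316, 137, 84, 54), (318, 126, 76, 50), (320, 142, 87, 55), (322, 141, 85, 54), (324, 118, 73, 50), (326, 97, 97, 98), (328, 106, 116, 122), (330, 147, 161, 163), (332, 168, 183, 183)]
0 roof edge 297.0 face bottom 300.9 top tray-side 315.5 top outer 327.5
-0.004 roof edge 297.0 face bottom 304.1 top tray-side 319.0 top outer 330.9
-0.008 roof edge 297.0 face bottom 307.3 top tray-side 322.4 top outer 334.3
```

The pointer lies along the tool axis (80.3° ≈ 1.40 rad), and the handle edges (rows 302, 314, 325) match fully home (predicted 301, 315, 327). I hand in.

```bash
python3 -m crank '[{"fingers":0,"translation":[0,0,-2],"twist":[0,0,0]},{"fingers":0,"translation":[0,0,0],"twist":[0,0,0]},{"fingers":0,"translation":[0,0,0],"twist":[0,0,0]},{"fingers":0,"translation":[0,0,0],"twist":[0,0,0]}]'; python3 -c "
from cell import r
print(r.sign_off())"
```

```text
clock: 58.2
position: [0.4577, 0.4317, 0.3178]
tool_rot: [0.0, 0.993, 0.117, -0.001]
wrist_force: [-0.1, 0.5, 0.2]
opening: 0.0467
grip_force: 0.0
the job is handed in; nothing more can be done
None
```

I handed the job in at 58 s: all six parts are in the blue tray, the tray measures fully home in the dryer, and the selector reads about 1.40 rad on the green mark; hand-in returned no verdict.

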